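Find the free-running banding wheel and fit the bat

ROBOT

A 7-joint arm with a two-finger parallel gripper is mounted at the origin on the work surface. World frame = base frame: x ahead of the robot, y to its left, z up, the work surface at z = 0. Lengths are in m, angles in rad, forces in N, time in s.
With the tool pointing down it reaches from about 0.425 to 0.925 m from the base axis. Payload 6.8 kg.
Tool frame: the origin (TCP) lies at the very end of the fingers, on their centre line; the grasp point (between the pads) lies 19 mm behind it; z points along the fingers, y is the direction in which the jaws open and shut (so a half turn about z gives the same grasp; the last joint's range is limited). The gripper opens to 85 mm and grips with 20 to 120 N. Pads are 22 mm wide; open, the fingers measure 114 mm over their backs; the gripper's body (76 mm by 85 mm) begins 54 mm behind the grasp point. The pads swing forward as they close: fully open they stand 13 mm farther back than shut.
Start: joints at [-1.436, 0.477, 0.022, 1.555, -0.011, 1.109, -0.083], TCP at [0.162, 0.655, 0.231] pointing down, gripper open.
Joint ranges: [-2.96, 2.96], [-0.34, 2.1], [-1.41, 1.46], [0.24, 2.44], [-1.37, 4.51], [0.17, 1.92], [-2.96, 2.96]. Speed limits (rad/s): [2.39, 2.39, 3.14, 3.14, 3.14, 3.14, 3.14].

INTERFACE

Orientations are given as a rotation vector (axis times angle).
In Python, from bench import monitor, viewer, job gives the robot as it stands. The module is installed in compiled form; this text tells all that it offers.
- The arm moves only by the tool drive_tool, never from a script. Its argument "commands" is a list of rows, each an object with "linear": the shift along the tool's x, y, z in m, a list of three; "dr": the turn, a rotation vector about the tool's x, y, z in degrees, a list of three; "jaw": the closure, from 0 (fully open) to 1 (shut). A call has 1 to 8 rows; each row shifts and turns the pose as measured when the row begins, along the tool's axes as they then stand; what a row does not reach is not made up. A row lasts 1/8 s, in which the tool goes at most 62.5 mm and 10.7 degrees, less where a joint would pass 70% of its speed; a pose out of reach is approached as far as the arm can. A call is refused whole if a number of a shift passes 0.0625 or a number of a turn 10.7, either way. A call with a gripper value outside its range is refused whole. The fingers move at their own pace and stop on an object; "force" is the grip in N (left out, the last holds). Time passes only in rows, so rows that do not move let the fingers close. It gives the time, the measured TCP pose, the force and the opening at its end, in the units of the state.
- monitor.get_obs(): the state, without advancing time (a new reading comes with each control period).
- viewer.grab_frame(name): name is "scene" or "top" or "wrist"; returns the picture (384x512x3 uint8, red, green, blue); there is no depth.
- viewer.calibration(name): a dict with "K" (3x3 intrinsics, pixels), "R" (3x3) and "t" (3): a world point X has camera coordinates R X + t. Camera axes: x right, y down, z forward; pixel columns grow to the right and rows downward; lengths in m; the calibration is good to about 2 mm. A picture is of the moment at which its call begins: read the wrist's pose just before it. calibration takes no time and is no camera call; for the wrist camera it gives the pose at the moment of the call.
- job.hand_in(): hands the job in, once; it reports no verdict.
The state is a dict: "clock": time; "joints": joint angles; "qvel": joint speeds; "tau": joint torques, N m; "tcp_pos": TCP position; "orientation": TCP orientation; "contact_force": force on the tool from outside, world axes, zero at the start; "moment": the same for the moment, N m; "grip_width": finger opening in m.
Only numpy, scipy, OpenCV 4.12 (cv2) and the standard library are available. Lean on these libraries where they do the work, as an engineer would, in place of code of your own. Each camera call takes 0.05 s, during which the arm holds its last target.

TASK

Two of these three banding wheels bind and only one still runs free: spin every wheel a third of a turn or more by pushing one of its pins, feeling the drag, and then seat the wooden bat flat on the face of the free-running wheel with its two holes over both pins. Be gentle with the wheels (never push or press on them with more than 40 N), leave the wheel with the bat at rest, and do not push the other things about.

Things in the scene. Friction and masses are not known exactly. Their poses are not given: they have to be found in the camera images.
- bat: the bat: a loose plywood bar 150 mm long (x), 40 mm wide (y), 18 mm thick (z), 0.12 kg, flat on the table left of the wheels. Origin: centre of its underside. Two 14 mm through holes on its long axis, 50 mm either side of the centre, go over the two pins of a wheel; it is alike both ways round and both faces. Grasp it across its 40 mm width at the middle
- wheel_a (a joint): turn angle (rad) of banding wheel A, the right one seen from the robot: grows counter-clockwise from above, counts on past full turns, no stops, starts within 0.5 of 0. The pin of point pin_a lies at this angle from world x. A free wheel needs under 1 N at the pin and runs on when let go; a binding one needs a steady 5 to 10 N and stops dead
- centre_a (a point): centre of the flat upper face of wheel A, on its upright axis, 85 mm above the table; x axis along the pins. The head is a round aluminium disc, 140 mm across, on a heavy grey base fixed to the table. Two brass pins, 50 mm either side of the axis, 10 mm thick, 16 mm high, coned over the top 5 mm. The wheels look alike; which one is free changes from start to start
- pin_a (a point): tip of one of the two pins of wheel A; the other is opposite it. A fingertip pushing a pin square to its radius turns the wheel; pushing it askew wedges and the force climbs
- wheel_b (a joint): turn angle (rad) of banding wheel B, the middle one seen from the robot: grows counter-clockwise from above, counts on past full turns, no stops, starts within 0.5 of 0. The pin of point pin_b lies at this angle from world x. A free wheel needs under 1 N at the pin and runs on when let go; a binding one needs a steady 5 to 10 N and stops dead
- centre_b (a point): centre of the flat upper face of wheel B, on its upright axis, 85 mm above the table; x axis along the pins. The head is a round aluminium disc, 140 mm across, on a heavy grey base fixed to the table. Two brass pins, 50 mm either side of the axis, 10 mm thick, 16 mm high, coned over the top 5 mm. The wheels look alike; which one is free changes from start to start
- pin_b (a point): tip of one of the two pins of wheel B; the other is opposite it. A fingertip pushing a pin square to its radius turns the wheel; pushing it askew wedges and the force climbs
- wheel_c (a joint): turn angle (rad) of banding wheel C, the left one seen from the robot: grows counter-clockwise from above, counts on past full turns, no stops, starts within 0.5 of 0. The pin of point pin_c lies at this angle from world x. A free wheel needs under 1 N at the pin and runs on when let go; a binding one needs a steady 5 to 10 N and stops dead
- centre_c (a point): centre of the flat upper face of wheel C, on its upright axis, 85 mm above the table; x axis along the pins. The head is a round aluminium disc, 140 mm across, on a heavy grey base fixed to the table. Two brass pins, 50 mm either side of the axis, 10 mm thick, 16 mm high, coned over the top 5 mm. The wheels look alike; which one is free changes from start to start
- pin_c (a point): tip of one of the two pins of wheel C; the other is opposite it. A fingertip pushing a pin square to its radius turns the wheel; pushing it askew wedges and the force climbs
- bowl: bystander: terracotta bowl, 120 mm across, 55 mm high; origin at the centre of its underside
- cup: bystander: white cup without handle, 72 mm across, 80 mm high; origin at the centre of its underside
- jar: bystander: amber glass jar with black cap, 68 mm across, 100 mm high; origin at the centre of its underside
- rib: bystander: flat wooden throwing rib, 50 x 100 x 8 mm; origin at the centre of its underside
- spatula: bystander: 200 mm spatula lying flat; origin at the centre of its underside at mid-length
- pot: bystander: small closed terracotta pot, 90 mm across, 85 mm high; origin at the centre of its underside
Things that resemble listed ones, but are neither listed nor needed, are in the scene too. What is meant by the bat is not purple or turquoise, and is the larger of those in its own colour.

How it is judged:
On the way:
1. all three wheels have been turned (each beyond 1.5 rad of joint angle, either way; a third of a turn from any start does it) ((value of joint wheel_a above 1.5 rad or value of joint wheel_a below -1.5 rad) and (value of joint wheel_b above 1.5 rad or value of joint wheel_b below -1.5 rad) and (value of joint wheel_c above 1.5 rad or value of joint wheel_c below -1.5 rad)), for 0.1 s.
At the end, for the whole second after the job is handed in: The bat is on the free-running wheel: within 6 mm of its axis, flat on the face within 3 mm, within 0.09 rad of the pin line, wheel at rest (below 0.2 rad/s). The judge knows the free wheel by its inner load: a binding head bears over 10 N, the free one under 5.5 N, bat included (((horizontal distance between bat and centre_a below 0.006 m and z of bat in the frame of centre_a below 0.021 m and angle between the x axis of bat and the x axis of centre_a, either way round below 0.09 rad and angle between the z axis of bat and the z axis of centre_a, either way round below 0.05 rad and contact force between wheel_a and anything else below 5.5 N and velocity of joint wheel_a between -0.2 and 0.2 rad/s) or (horizontal distance between bat and centre_b below 0.006 m and z of bat in the frame of centre_b below 0.021 m and angle between the x axis of bat and the x axis of centre_b, either way round below 0.09 rad and angle between the z axis of bat and the z axis of centre_b, either way round below 0.05 rad and contact force between wheel_b and anything else below 5.5 N and velocity of joint wheel_b between -0.2 and 0.2 rad/s) or (horizontal distance between bat and centre_c below 0.006 m and z of bat in the frame of centre_c below 0.021 m and angle between the x axis of bat and the x axis of centre_c, either way round below 0.09 rad and angle between the z axis of bat and the z axis of centre_c, either way round below 0.05 rad and contact force between wheel_c and anything else below 5.5 N and velocity of joint wheel_c between -0.2 and 0.2 rad/s))); the robot touches nothing.
It fails at once if a wheel pushed or pressed by the robot with more than 40 N (contact force between any of the fingers, the arm and wheel_a above 40 N or contact force between any of the fingers, the arm and wheel_b above 40 N or contact force between any of the fingers, the arm and wheel_c above 40 N).
It fails at once if the bat forced onto a wheel with more than 40 N (contact force between bat and wheel_a above 40 N or contact force between bat and wheel_b above 40 N or contact force between bat and wheel_c above 40 N).
It fails at once if a bystander pushed more than 30 mm from its place (distance of any of bowl, cup, jar, rib, spatula, pot from where it was at the start of the episode above 0.03 m).
It also fails if it takes over 72 s, if anything falls off the work surface, if the arm or the gripper's body presses on something with over 40 N, if the wrist force passes 120 N, or if a joint passes its speed limit or range.

## Working session

There is one attempt and no reset: what is moved stays moved. The work goes in short steps, Python scripts to look and compute and a tool call to move; the robot and the scene stay as the last step left them, time stands still between calls to the robot, and variables do not carry over. Pictures are saved under pics/ and viewed, and the job is handed in when it is done.

Besides the shell and the picture viewer there is one more tool, called after "Call:" as a command line: name --argument value ..., lists and objects as JSON in quotes. drive_tool: Moves the arm, as the interface text tells. Its arguments: {"type":"object","properties":{"commands":{"type":"array"},"force":{"type":"number"}},"required":["commands"]}

```bash
mkdir -p pics
python3 - <<'E'
from bench import monitor, viewer
import cv2
print(monitor.get_obs())
for n in ("scene","top"):
    im=viewer.grab_frame(n); cv2.imwrite(f"pics/{n}0.png",im[:,:,::-1])
    c=viewer.calibration(n); print(n,c)
E
```

```text
{'clock': 0.0, 'joints': array([-1.43612006,  0.47779562,  0.02232778,  1.55643301, -0.01152111,
        1.10930203, -0.08310687]), 'qvel': array([ 0.00139033, -0.00092895,  0.00057685,  0.00015153,  0.00038467,
       -0.000202  ,  0.00024916]), 'tau': array([-4.23626243e-04, -5.96452618e+01,  1.60769664e+00, -2.81183749e+01,
        1.25019587e-02,  9.57153534e-03, -1.38143014e-05]), 'tcp_pos': array([0.16212893, 0.65463783, 0.23033627]), 'orientation': array([-3.80377644e-01, -3.11836827e+00,  2.83836992e-03]), 'contact_force': array([ 0.22065175,  0.42341703, -0.37947984]), 'moment': array([-0.03268687,  0.01893584,  0.00408983]), 'grip_width': 0.08524249144379435}
scene {'K': array([[488.84549973,   0.        , 255.92111442],
       [  0.        , 488.84549973, 187.12812555],
       [  0.        ,   0.        ,   1.        ]]), 'R': array([[ 0.16670675,  0.98596036, -0.00954116],
       [ 0.69654206, -0.12460965, -0.70661276],
       [-0.69788109,  0.1111513 , -0.70753613]]), 't': array([-0.12644622, -0.280518  ,  2.21248407])}
top {'K': array([[373.46346542,   0.        , 252.58488826],
       [  0.        , 373.46346542, 191.52362966],
       [  0.        ,   0.        ,   1.        ]]), 'R': array([[-0.01894908, -0.99953638, -0.02383204],
       [-0.99798304,  0.02035331, -0.06012975],
       [ 0.06058693,  0.02264457, -0.99790603]]), 't': array([0.04341859, 0.5120139 , 1.19008463])}
```

View pics/scene0.png

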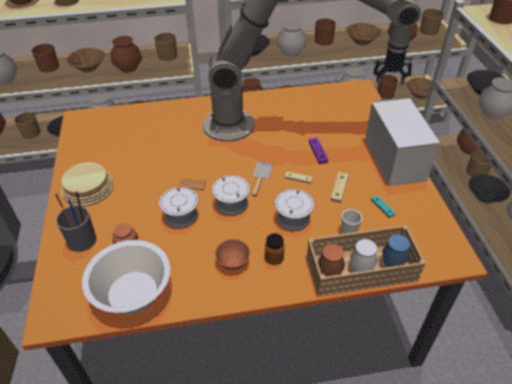

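View pics/top0.png

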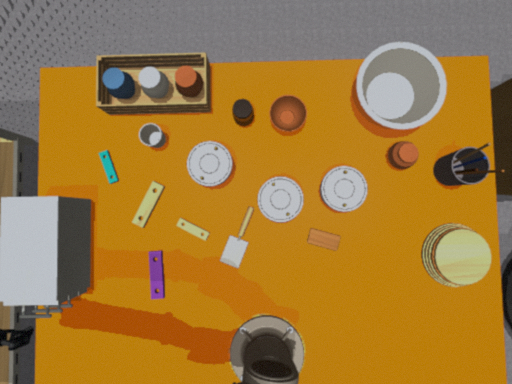

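```bash
cat > h.py <<'E'
import numpy as np, cv2
from scipy.spatial.transform import Rotation as Ro
def ray(c,u,v,z):
    K,R,t=map(np.asarray,(c["K"],c["R"],c["t"]))
    o=-R.T@t; d=R.T@np.linalg.solve(K,[u,v,1.0]); s=(z-o[2])/d[2]
    return o+s*d
def proj(c,X):
    p=c["K"]@(c["R"]@np.asarray(X,float)+c["t"]); return p[:2]/p[2]
def rot(o): return Ro.from_rotvec(o["orientation"]).as_matrix()
E
python3 - <<'E'
import cv2,numpy as np
im=cv2.imread("pics/top0.png")
c=im[130:250,95:235]; cv2.imwrite("pics/c1.png",cv2.resize(c,None,fx=5,fy=5,interpolation=cv2.INTER_CUBIC))
c=im[135:235,175:385]; cv2.imwrite("pics/c2.png",cv2.resize(c,None,fx=3.8,fy=3.8,interpolation=cv2.INTER_CUBIC))
E
```

```text
(no output)
```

View pics/c1.png

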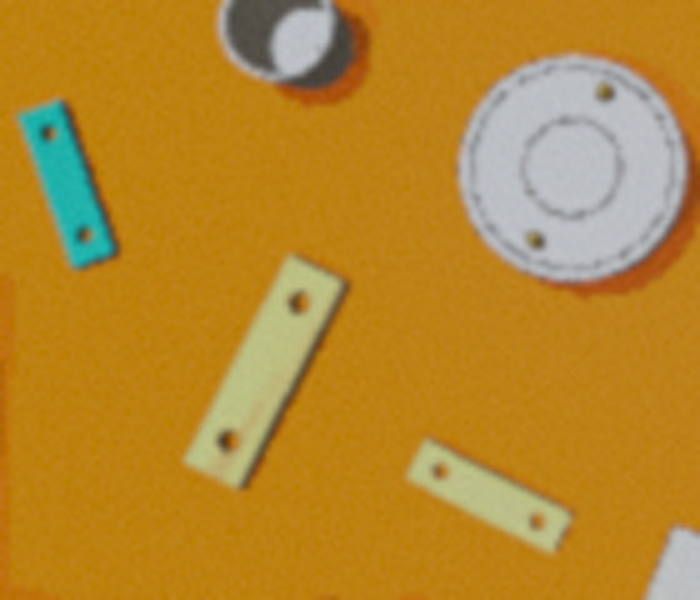

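View pics/c2.png

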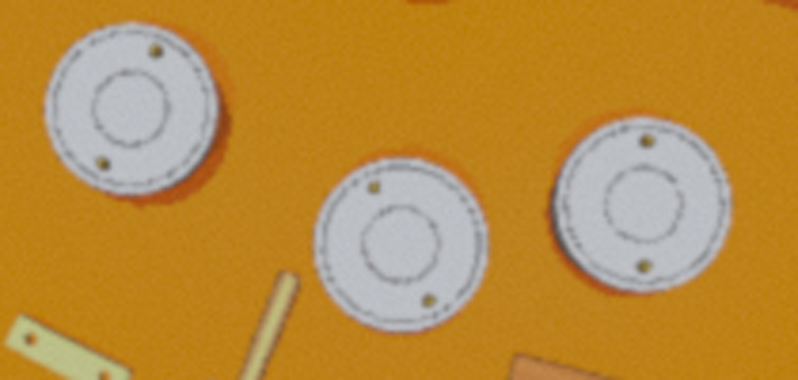

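The cream bars are at (148,204) and (193,229), the purple one at (156,275) and the turquoise one at (108,166). The bat is the larger cream bar at (148,204), and the crop confirms its two holes. The wheels in the top view are C (210,164), B (280,200) and A (344,188), with two brass pins visible on each.

```bash
cat > meas.py <<'E'
import sys; from h import *
def wheels(im,c,approx=None):
    """im BGR. returns dict of centre, pins (world)"""
    out={}
    hsv=cv2.cvtColor(im,cv2.COLOR_BGR2HSV)
    m=((hsv[:,:,1]<60)&(hsv[:,:,2]>130)).astype(np.uint8)
    m=cv2.morphologyEx(m,cv2.MORPH_CLOSE,np.ones((7,7)))
    cs,_=cv2.findContours(m,cv2.RETR_EXTERNAL,cv2.CHAIN_APPROX_NONE)
    for k,u0 in approx.items():
        for q in cs:
            if cv2.contourArea(q)>800 and cv2.pointPolygonTest(q,u0,False)>0:
                e=cv2.fitEllipse(cv2.convexHull(q)); ctr=ray(c,*e[0],0.085)
                mm=np.zeros_like(m); cv2.ellipse(mm,(e[0],(e[1][0]*.86,e[1][1]*.86),e[2]),1,-1)
                p=((hsv[:,:,1]>80)&(mm>0)).astype(np.uint8)
                n,l,st,ce=cv2.connectedComponentsWithStats(p)
                pins=[ray(c,*ce[i],0.098) for i in range(1,n) if st[i,4]>=3]
                out[k]=(ctr,pins,e)
    return out
E
python3 - <<'E'
from meas import *
from bench import viewer
c=viewer.calibration("top"); im=cv2.imread("pics/top0.png")
for k,(ctr,pins,e) in wheels(im,c,{'A':(344,188),'B':(280,200),'C':(210,164)}).items():
    print(k,ctr.round(4),np.array(e[1]).round(1),[p.round(4) for p in pins])
    if len(pins)==2:
        d=pins[0]-pins[1]; print(' mid',((pins[0]+pins[1])/2).round(4),'len',np.hypot(*d[:2]).round(4),'ang',np.arctan2(d[1],d[0]).round(3))
hsv=cv2.cvtColor(im,cv2.COLOR_BGR2HSV)
print(hsv[204,148],hsv[229,193],hsv[275,156])
m=((hsv[:,:,1]<150)&(hsv[:,:,2]>150)&(hsv[:,:,0]>20)&(hsv[:,:,0]<35)).astype(np.uint8)
cs,_=cv2.findContours(m,cv2.RETR_EXTERNAL,cv2.CHAIN_APPROX_NONE)
for q in cs:
    if cv2.contourArea(q)>80:
        r=cv2.minAreaRect(q); b=cv2.boxPoints(r); w=[ray(c,*p,0.018) for p in b]
        print(r, np.mean(w,0).round(4), [np.linalg.norm(w[i]-w[i-1]).round(4) for i in (0,1)],[np.arctan2(*(w[i]-w[i-1])[1::-1]).round(3) for i in (0,1)])
def wpt(u,v,z=0.0): return ray(c,u,v,z).round(3)
for n,(u,v,z) in dict(bowl=(288,113,.05),cup=(150,134,.08),jar=(243,111,.1),rib=(324,239,.008),spatHead=(233,251,0),spatTip=(249,208,.01),pot=(404,154,.085)).items(): print(n,wpt(u,v,z))
E
```

```text
A [ 0.5123 -0.2444  0.085 ] [45.3 45.8] [array([ 0.5623, -0.247 ,  0.098 ]), array([ 0.4634, -0.2422,  0.098 ])]
 mid [ 0.5129 -0.2446  0.098 ] len 0.099 ang -0.049
B [ 0.4841 -0.0514  0.085 ] [45.1 45.3] [array([ 0.4398, -0.0717,  0.098 ])]
C [0.5979 0.1631 0.085 ] [44.6 44.9] [array([0.644 , 0.1416, 0.098 ]), array([0.5534, 0.1853, 0.098 ])]
 mid [0.5987 0.1634 0.098 ] len 0.1006 ang -0.449
[ 32  85 190] [ 32  72 192] [140 143 153]
((460.2059020996094, 257.32354736328125), (55.54065704345703, 61.361507415771484), 75.96376037597656) [ 0.2922 -0.6164  0.018 ] [np.float64(0.172), np.float64(0.1933)] [np.float64(0.199), np.float64(-1.344)]
((192.3000030517578, 228.9000244140625), (32.64659118652344, 9.391485214233398), 26.56505012512207) [0.3962 0.2296 0.018 ] [np.float64(0.1056), np.float64(0.0301)] [np.float64(1.095), np.float64(-0.476)]
((147.228271484375, 203.6298828125), (12.160839080810547, 46.58993148803711), 27.149682998657227) [0.4805 0.3753 0.018 ] [np.float64(0.0398), np.float64(0.1502)] [np.float64(1.087), np.float64(-0.482)]
((182.5, 78.5), (50.99999237060547, 44.99999237060547), 90.0) [0.8912 0.2575 0.018 ] [np.float64(0.172), np.float64(0.1498)] [np.float64(-0.004), np.float64(-1.6)]
bowl [ 0.758 -0.084  0.05 ]
cup [0.694 0.347 0.08 ]
jar [0.754 0.056 0.1  ]
rib [ 0.356 -0.193  0.008]
spatHead [0.322 0.101 0.   ]
spatTip [0.46  0.046 0.01 ]
pot [ 0.613 -0.43   0.085]
```

Run:
```python
import cv2,numpy as np
a=cv2.imread("pics/scene0.png")[60:210,340:480]; b=cv2.imread("pics/top0.png")[180:360,0:140]
a=cv2.resize(a,None,fx=2.8,fy=2.8); b=cv2.resize(b,None,fx=2.8,fy=2.8)
o=np.zeros((510,790,3),np.uint8); o[:a.shape[0],:a.shape[1]]=a; o[:b.shape[0],395:395+b.shape[1]]=b[:510]
cv2.imwrite("pics/box.png",o)
```

```text
(no output)
```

View pics/box.png

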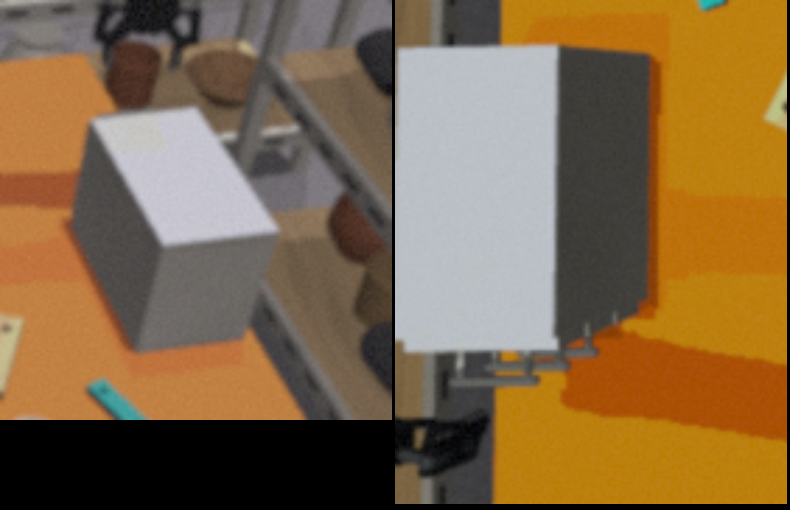

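Run:
```python
from h import *
from bench import viewer
t=viewer.calibration("top"); s=viewer.calibration("scene")
print(ray(t,91,199.6,0),ray(t,91,287,0))
P=lambda c:c["K"]@np.c_[c["R"],c["t"]]
for a,b in [((57.9,196),(340+163/2.8,60+244/2.8)),((57.9,304),(340+92/2.8,60+120/2.8))]:
    X=cv2.triangulatePoints(P(t),P(s),np.array(a).reshape(2,1),np.array(b).reshape(2,1)); print((X[:3]/X[3]).T)
```

```text
[0.49790747 0.56777077 0.        ] [0.21313468 0.5656805  0.        ]
[[0.50040047 0.57069007 0.20106688]]
[[0.20383612 0.57750407 0.18804265]]
```

```bash
cat > plan.py <<'E'
from h import *
import json
from bench import monitor
def frame(yang):
    y=np.array([np.cos(yang),np.sin(yang),0]); z=np.array([0,0,-1.]); return np.c_[np.cross(y,z),y,z]
def state():
    o=monitor.get_obs(); R=rot(o); 
    print('t',round(o['clock'],2),'tcp',o['tcp_pos'].round(4),'yang',np.degrees(np.arctan2(R[1,1],R[0,1])).round(1),'tilt',np.degrees(np.arccos(-R[2,2])).round(2),'F',o['contact_force'].round(2),'grip',round(o['grip_width'],4),'q7',o['joints'].round(2))
    return o['tcp_pos'],R
def rows(p,R,poses,jaw):
    """poses: list of (pos, yang rad) per row"""
    out=[]
    for q,ya in poses:
        T=frame(ya); l=R.T@(np.asarray(q)-p); d=np.degrees(Ro.from_matrix(R.T@T).as_rotvec())
        l=l.round(4); d=d.round(1)
        assert abs(l).max()<=.0625 and abs(d).max()<=10.7,(l,d)
        out.append({"linear":l.tolist(),"dr":d.tolist(),"jaw":jaw})
        p=p+R@l; R=R@Ro.from_rotvec(np.radians(d)).as_matrix()
    print(json.dumps(out)); return p,R
def line(p,R,q,yang,n):
    y0=np.arctan2(R[1,1],R[0,1]); dy=(yang-y0+np.pi)%(2*np.pi)-np.pi
    return [(p+(np.asarray(q)-p)*k/n, y0+dy*k/n) for k in range(1,n+1)]
E
python3 - <<'E'
from plan import *
p,R=state(); d=np.radians
p,R=rows(p,R,line(p,R,[.165,.62,.33],d(75),2)+[],1)
p,R=rows(p,R,line(p,R,[.30,.42,.30],d(70),5),1)
p,R=rows(p,R,line(p,R,[.535,.158,.16],d(64),8),1)
E
```

```text
t 0.1 tcp [0.1621 0.6547 0.2304] yang 76.1 tilt 0.09 F [ 0.12  0.5  -0.57] grip 0.0855 q7 [-1.44  0.48  0.02  1.56 -0.01  1.11 -0.08]
[{"linear": [-0.0056, -0.0166, -0.0498], "dr": [-0.1, 0.0, 0.5], "jaw": 1}, {"linear": [-0.0057, -0.0164, -0.0497], "dr": [0.0, 0.0, 0.6], "jaw": 1}]
[{"linear": [-0.0364, -0.0316, 0.006], "dr": [0.0, 0.0, 1.0], "jaw": 1}, {"linear": [-0.037, -0.0311, 0.006], "dr": [0.0, 0.0, 1.0], "jaw": 1}, {"linear": [-0.0375, -0.0303, 0.006], "dr": [0.0, 0.0, 1.0], "jaw": 1}, {"linear": [-0.0381, -0.0297, 0.006], "dr": [0.0, 0.0, 1.0], "jaw": 1}, {"linear": [-0.0385, -0.029, 0.006], "dr": [0.0, 0.0, 1.0], "jaw": 1}]
[{"linear": [-0.0388, -0.0207, 0.0175], "dr": [0.0, 0.0, 0.7], "jaw": 1}, {"linear": [-0.0391, -0.0203, 0.0175], "dr": [0.0, 0.0, 0.8], "jaw": 1}, {"linear": [-0.0393, -0.0197, 0.0175], "dr": [0.0, 0.0, 0.7], "jaw": 1}, {"linear": [-0.0396, -0.0192, 0.0175], "dr": [0.0, 0.0, 0.8], "jaw": 1}, {"linear": [-0.0398, -0.0187, 0.0175], "dr": [0.0, 0.0, 0.7], "jaw": 1}, {"linear": [-0.0401, -0.0182, 0.0175], "dr": [0.0, 0.0, 0.8], "jaw": 1}, {"linear": [-0.0403, -0.0176, 0.0175], "dr": [0.0, 0.0, 0.7], "jaw": 1}, {"linear": [-0.0405, -0.0171, 0.0175], "dr": [0.0, 0.0, 0.8], "jaw": 1}]
```

Call:
drive_tool --commands '[{"linear": [-0.0055,-0.0165,-0.05],"dr": [0,0,0.5],"jaw": 1},{"linear": [-0.0055,-0.0165,-0.05],"dr": [0,0,0.5],"jaw": 1},{"linear": [-0.0365,-0.0315,0.006],"dr": [0,0,1],"jaw": 1},{"linear": [-0.037,-0.031,0.006],"dr": [0,0,1],"jaw": 1},{"linear": [-0.0375,-0.03,0.006],"dr": [0,0,1],"jaw": 1},{"linear": [-0.038,-0.0295,0.006],"dr": [0,0,1],"jaw": 1},{"linear": [-0.0385,-0.029,0.006],"dr": [0,0,1],"jaw": 1}]'

```text
clock: 0.98
tcp_pos: [0.3004, 0.416, 0.3002]
orientation: [-0.536, -3.094, 0.009]
contact_force: [-0.2, 0.4, 0.2]
grip_width: 0.0002
```

Call:
drive_tool --commands '[{"linear": [-0.039,-0.0205,0.0175],"dr": [0,0,0.7],"jaw": 1},{"linear": [-0.039,-0.02,0.0175],"dr": [0,0,0.7],"jaw": 1},{"linear": [-0.0395,-0.0195,0.0175],"dr": [0,0,0.7],"jaw": 1},{"linear": [-0.0395,-0.019,0.0175],"dr": [0,0,0.7],"jaw": 1},{"linear": [-0.04,-0.0185,0.0175],"dr": [0,0,0.8],"jaw": 1},{"linear": [-0.04,-0.018,0.0175],"dr": [0,0,0.8],"jaw": 1},{"linear": [-0.0405,-0.0175,0.0175],"dr": [0,0,0.8],"jaw": 1},{"linear": [-0.0405,-0.017,0.0175],"dr": [0,0,0.8],"jaw": 1}]'

```text
clock: 1.98
tcp_pos: [0.5431, 0.1459, 0.1565]
orientation: [-0.7, -3.061, 0.008]
contact_force: [0.4, 0.7, 0.3]
grip_width: 0.0002
```

Run:
```python
from plan import *
from bench import viewer
state()
c=viewer.calibration("wrist"); im=viewer.grab_frame("wrist"); cv2.imwrite("pics/w1.png",im[:,:,::-1])
print(c)
```

```text
t 1.98 tcp [0.5431 0.1459 0.1565] yang 64.2 tilt 0.29 F [0.36 0.69 0.28] grip 0.0002 q7 [-0.65  0.39  0.35  1.92 -0.17  0.86  0.9 ]
{'K': array([[307.48073027,   0.        , 251.66581814],
       [  0.        , 307.48073027, 193.09274871],
       [  0.        ,   0.        ,   1.        ]]), 'R': array([[ 0.43384171,  0.90097585, -0.00488828],
       [ 0.85423856, -0.40959951,  0.3201636 ],
       [ 0.28645743, -0.14307608, -0.94734966]]), 't': array([-0.36688403, -0.42204697,  0.1752213 ])}
```

View pics/w1.png

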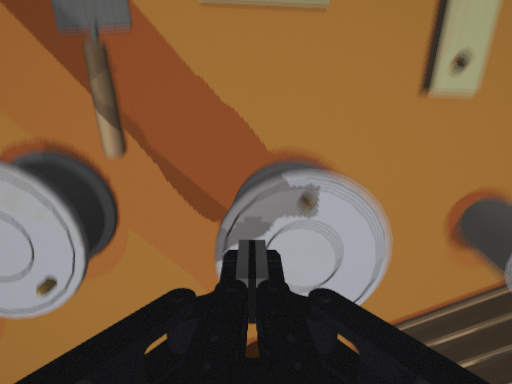

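Run:
```python
from plan import *
from bench import viewer
c=viewer.calibration("wrist"); print(ray(c,307,201,.098), proj(c,[.5534,.1853,.098]), 'cam',-c["R"].T@c["t"])
p,R=state(); print(proj(c,p)); d=np.radians
T=np.array([.5534,.1853])-.032*np.array([np.cos(d(64)),np.sin(d(64))])
p,R=rows(p,R,line(p,R,[*T,.09],d(64),4),1)
```

```text
[0.55440794 0.17752398 0.098     ] [316.92255609 195.09984172] cam [0.47228486 0.1772516  0.29733582]
t 2.02 tcp [0.5457 0.1392 0.1547] yang 63.8 tilt 0.53 F [ 2.61 -5.03 -0.25] grip 0.0002 q7 [-0.64  0.4   0.35  1.92 -0.17  0.86  0.91]
[250.6481353  254.43830121]
[{"linear": [0.0034, 0.0033, 0.0161], "dr": [-0.5, 0.1, -0.0], "jaw": 1}, {"linear": [0.0033, 0.0032, 0.0162], "dr": [-0.0, 0.0, -0.1], "jaw": 1}, {"linear": [0.0034, 0.0032, 0.0162], "dr": [-0.0, 0.0, -0.0], "jaw": 1}, {"linear": [0.0033, 0.0032, 0.0162], "dr": [-0.0, 0.0, -0.1], "jaw": 1}]
```

Call:
drive_tool --commands '[{"linear": [0.0035,0.0035,0.01],"dr": [-0.5,0,0],"jaw": 1},{"linear": [0.0035,0.0035,0.018],"dr": [0,0,0],"jaw": 1},{"linear": [0.0035,0.003,0.016],"dr": [0,0,0],"jaw": 1},{"linear": [0.0033,0.003,0.012],"dr": [0,0,0],"jaw": 1},{"linear": [0,0,0],"dr": [0,0,0],"jaw": 1},{"linear": [0,0,0],"dr": [0,0,0],"jaw": 1}]'

```text
clock: 2.78
tcp_pos: [0.5364, 0.1602, 0.0948]
orientation: [-0.708, -3.06, -0.0]
contact_force: [0.2, -0.2, -0.1]
grip_width: 0.0003
```

Run:
```python
from plan import *
from bench import viewer
state()
c=viewer.calibration("wrist"); im=viewer.grab_frame("wrist"); cv2.imwrite("pics/w2.png",im[:,:,::-1])
p,R=state(); print(proj(c,p),proj(c,[.5534,.1853,.098]))
im=viewer.grab_frame("scene"); cv2.imwrite("pics/s2.png",cv2.resize(im[100:300,130:400,::-1],None,fx=2.8,fy=2.8))
```

```text
t 2.77 tcp [0.5364 0.1602 0.0948] yang 64.0 tilt 0.04 F [ 0.15 -0.19 -0.07] grip 0.0003 q7 [-0.65  0.48  0.31  1.97 -0.21  0.73  0.91]
t 2.83 tcp [0.5363 0.1602 0.0948] yang 64.0 tilt 0.05 F [-0.18  0.49  0.87] grip -0.0002 q7 [-0.65  0.47  0.31  1.97 -0.21  0.73  0.91]
[250.66489338 254.31635178] [308.36195462 264.85312315]
```

View pics/w2.png

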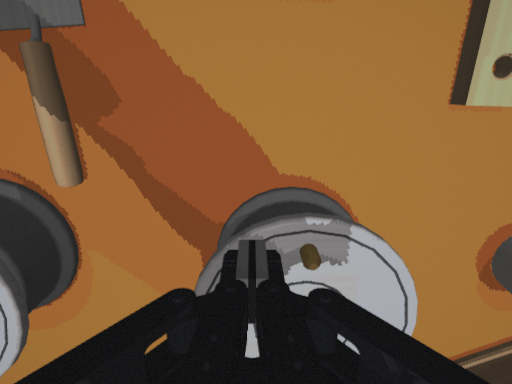

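View pics/s2.png

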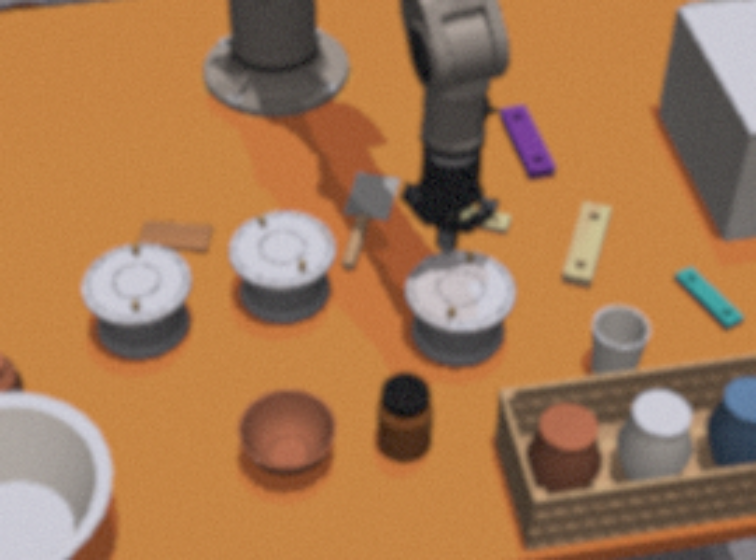

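```bash
cat > arc.py <<'E'
from plan import *
# s=-1 CW with +y pushing, yang=th-90 ; s=+1 CCW with -y pushing, push dir th+90 => yang=th-90
def arcpose(C,th,g,s,z,r=.05):
    n=np.array([np.cos(th),np.sin(th)]); t=s*np.array([-n[1],n[0]])
    return np.array([*(np.asarray(C)[:2]+r*n-g*t),z]), th-np.pi/2
E
python3 - <<'E'
from arc import *
C=(.598,.1632); d=np.radians
p,R=state()
q,y=arcpose(C,d(154),.024,-1,.0885)
p,R=rows(p,R,line(p,R,q,y,3),1)
p,R=rows(p,R,[arcpose(C,d(154-7*k),.022,-1,.0885) for k in range(1,6)],1)
E
```

```text
t 2.88 tcp [0.5365 0.16   0.095 ] yang 63.9 tilt 0.03 F [ 0.51 -0.35  0.54] grip -0.0 q7 [-0.65  0.47  0.31  1.97 -0.21  0.73  0.91]
[{"linear": [-0.0013, 0.0019, 0.0022], "dr": [0.0, -0.0, -0.0], "jaw": 1}, {"linear": [-0.0013, 0.002, 0.0021], "dr": [0.0, -0.0, -0.0], "jaw": 1}, {"linear": [-0.0013, 0.0019, 0.0022], "dr": [0.0, -0.0, -0.1], "jaw": 1}]
[{"linear": [0.0023, 0.0083, -0.0], "dr": [0.0, -0.0, 7.0], "jaw": 1}, {"linear": [0.0023, 0.0062, -0.0], "dr": [-0.0, -0.0, 7.0], "jaw": 1}, {"linear": [0.0023, 0.0063, -0.0], "dr": [-0.0, -0.0, 7.0], "jaw": 1}, {"linear": [0.0023, 0.0063, -0.0], "dr": [-0.0, -0.0, 7.0], "jaw": 1}, {"linear": [0.0023, 0.0062, -0.0], "dr": [-0.0, -0.0, 7.0], "jaw": 1}]
```

Call:
drive_tool --commands '[{"linear": [-0.0013,0.002,0.0022],"dr": [0,0,0],"jaw": 1},{"linear": [-0.0013,0.002,0.0022],"dr": [0,0,0],"jaw": 1},{"linear": [-0.0013,0.002,0.0022],"dr": [0,0,0],"jaw": 1},{"linear": [0,0,0],"dr": [0,0,0],"jaw": 1}]'

```text
clock: 3.38
tcp_pos: [0.5441, 0.1638, 0.0889]
orientation: [0.709, 3.059, 0.002]
contact_force: [-0.0, -0.5, -0.6]
grip_width: -0.0
```

Call:
drive_tool --commands '[{"linear": [0.0023,0.0075,0],"dr": [0,0,7],"jaw": 1},{"linear": [0.0023,0.0063,0],"dr": [0,0,7],"jaw": 1},{"linear": [0.0023,0.0063,0],"dr": [0,0,7],"jaw": 1}]'

```text
clock: 3.75
tcp_pos: [0.5466, 0.1804, 0.0884]
orientation: [-1.274, -2.868, 0.008]
contact_force: [-6.5, -4.3, 8.6]
grip_width: 0.0
```

Run:
```python
from arc import *
C=(.598,.1632); d=np.radians
p,R=state(); l=R.T@(np.array([*C,.085])-p); print('centre in tool',l.round(4))
```

```text
t 3.75 tcp [0.5466 0.1804 0.0884] yang 42.1 tilt 0.36 F [-6.47 -4.32  8.64] grip 0.0 q7 [-0.74  0.52  0.41  1.93 -0.29  0.75  0.57]
centre in tool [-0.0472  0.0266  0.0031]
```

Run:
```python
from arc import *
C=(.598,.1632); d=np.radians
p,R=state()
p,R=rows(p,R,[arcpose(C,d(132-7*k),.024,-1,[.0895,.0905,.091,.091,.091,.091][k]) for k in range(1,6)],1)
```

```text
t 3.75 tcp [0.5466 0.1804 0.0884] yang 42.1 tilt 0.36 F [-6.47 -4.32  8.64] grip 0.0 q7 [-0.74  0.52  0.41  1.93 -0.29  0.75  0.57]
[{"linear": [0.0054, 0.0089, -0.0022], "dr": [-0.4, -0.0, 7.1], "jaw": 1}, {"linear": [0.0025, 0.0063, -0.0005], "dr": [0.0, -0.1, 7.0], "jaw": 1}, {"linear": [0.0026, 0.0063, 0.0], "dr": [0.0, 0.0, 7.0], "jaw": 1}, {"linear": [0.0025, 0.0062, 0.0], "dr": [0.0, 0.0, 7.0], "jaw": 1}, {"linear": [0.0026, 0.0063, 0.0], "dr": [0.1, 0.0, 7.0], "jaw": 1}]
```

Call:
drive_tool --commands '[{"linear": [0.004,0.008,-0.002],"dr": [-0.4,0,7],"jaw": 1},{"linear": [0.0028,0.0063,-0.0005],"dr": [0,0,7],"jaw": 1}]'

```text
clock: 4.0
tcp_pos: [0.5487, 0.1902, 0.0893]
orientation: [-1.627, -2.679, 0.015]
contact_force: [-6.8, -4.0, 6.4]
grip_width: -0.0
```

Call:
drive_tool --commands '[{"linear": [0.0025,0.0063,0],"dr": [0,0,7],"jaw": 1},{"linear": [0.0025,0.0063,0],"dr": [0,0,7],"jaw": 1}]'

```text
clock: 4.25
tcp_pos: [0.5534, 0.1991, 0.0892]
orientation: [-1.948, -2.447, 0.028]
contact_force: [-8.5, 0.2, 10.9]
grip_width: -0.0002
```

Run:
```python
from arc import *
from bench import viewer
C=(.598,.1632); d=np.radians
p,R=state(); l=R.T@(np.array([*C,.085])-p); print('centre in tool',l.round(4), 'F tool', (R.T@monitor.get_obs()['contact_force']).round(1))
im=viewer.grab_frame("wrist"); cv2.imwrite("pics/w3.png",im[:,:,::-1])
p,R=state()
```

```text
t 4.25 tcp [0.5534 0.1991 0.0892] yang 13.0 tilt 1.28 F [-8.51  0.23 10.9 ] grip -0.0002 q7 [-0.85  0.57  0.54  1.89 -0.4   0.81  0.14]
centre in tool [-0.045   0.0355  0.0034] F tool [  2.1  -8.5 -10.7]
t 4.3 tcp [0.5543 0.2001 0.0891] yang 12.7 tilt 1.2 F [-3.31  1.5   4.76] grip -0.0001 q7 [-0.85  0.57  0.54  1.89 -0.4   0.8   0.13]
```

View pics/w3.png

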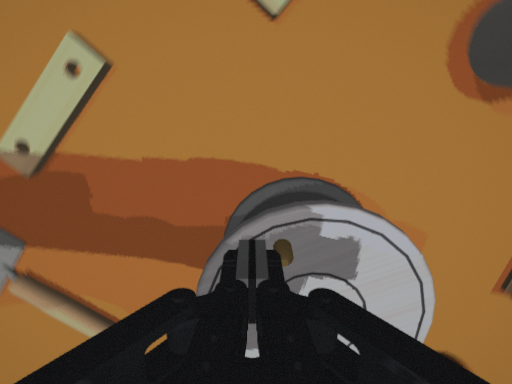

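Call:
drive_tool --commands '[{"linear": [0,0,-0.005],"dr": [0.5,1,0],"jaw": 1},{"linear": [0.002,0.008,0],"dr": [0,0,4],"jaw": 1}]'

```text
clock: 4.55
tcp_pos: [0.5609, 0.2033, 0.0945]
orientation: [-2.026, -2.357, 0.023]
contact_force: [-6.9, -3.1, 9.8]
grip_width: 0.0001
```

Call:
drive_tool --commands '[{"linear": [0.002,0.0085,-0.0005],"dr": [0,0,5],"jaw": 1}]'

```text
clock: 4.68
tcp_pos: [0.5663, 0.2071, 0.0947]
orientation: [-2.125, -2.26, 0.031]
contact_force: [-11.0, 3.7, 5.1]
grip_width: 0.0002
```

```bash
cat > st.py <<'E'
from arc import *
import sys
C={'A':(.5126,-.2445),'B':(.4841,-.0514),'C':(.598,.1632)}[sys.argv[1]]; s=float(sys.argv[2])
p,R=state(); l=R.T@(np.array([*C,.085])-p); o=monitor.get_obs()
print('centre in tool',l.round(4), 'F tool', (R.T@o['contact_force']).round(1),'tiltvec',np.degrees(Ro.from_matrix(R.T@frame(np.arctan2(R[1,1],R[0,1]))).as_rotvec()).round(2))
E
python3 st.py C -1
```

```text
t 4.67 tcp [0.5663 0.2071 0.0947] yang 3.6 tilt 2.53 F [-11.01   3.67   5.08] grip 0.0002 q7 [-0.85  0.6   0.57  1.85 -0.45  0.86  0.01]
centre in tool [-0.0459  0.0293  0.0078] F tool [  4.4 -11.   -4.6] tiltvec [-2.38 -0.85 -0.02]
```

Call:
drive_tool --commands '[{"linear": [0.003,0.0085,0.001],"dr": [-2,-0.8,6.5],"jaw": 1},{"linear": [0.003,0.0085,0],"dr": [-0.5,0,6.5],"jaw": 1},{"linear": [0.003,0.0085,0],"dr": [-0.5,0,6.5],"jaw": 1}]'

```text
clock: 5.05
tcp_pos: [0.5867, 0.216, 0.0944]
orientation: [-2.514, -1.878, 0.005]
contact_force: [-8.6, 1.3, 5.1]
grip_width: 0.0002
```

```bash
python3 st.py C -1
```

```text
t 5.05 tcp [0.5867 0.216  0.0944] yang -16.5 tilt 0.24 F [-8.63  1.29  5.07] grip 0.0002 q7 [-0.92  0.65  0.67  1.82 -0.52  0.86 -0.29]
centre in tool [-0.0474  0.0259  0.0093] F tool [-1.2 -8.7 -5. ] tiltvec [-0.24  0.03  0.  ]
```

Call:
drive_tool --commands '[{"linear": [0.003,0.0085,0.001],"dr": [-0.5,0,6.5],"jaw": 1},{"linear": [0.003,0.0085,0.0005],"dr": [-0.5,0,6.5],"jaw": 1},{"linear": [0.003,0.0085,0],"dr": [-0.5,0,6.5],"jaw": 1},{"linear": [0.003,0.0085,0],"dr": [-0.5,0,6.5],"jaw": 1}]'

```text
clock: 5.55
tcp_pos: [0.6156, 0.2137, 0.0943]
orientation: [2.873, 1.245, 0.006]
contact_force: [-7.2, 1.6, 4.2]
grip_width: -0.0004
```

```bash
python3 st.py C -1
```

```text
t 5.55 tcp [0.6156 0.2137 0.0943] yang -43.1 tilt 0.66 F [-7.24  1.58  4.18] grip -0.0004 q7 [-0.97  0.73  0.79  1.77 -0.62  0.91 -0.67]
centre in tool [-0.0489  0.0216  0.0096] F tool [-3.8 -6.3 -4.2] tiltvec [ 0.66  0.06 -0.  ]
```

Call:
drive_tool --commands '[{"linear": [0.0025,0.0085,0.0005],"dr": [0.3,0,6.5],"jaw": 1},{"linear": [0.0025,0.0085,0],"dr": [0,0,6.5],"jaw": 1},{"linear": [0.0025,0.0085,0],"dr": [0,0,6.5],"jaw": 1},{"linear": [0.0025,0.0085,0],"dr": [0,0,6.5],"jaw": 1}]'

```text
clock: 6.05
tcp_pos: [0.637, 0.1988, 0.0944]
orientation: [-3.08, -0.554, 0.022]
contact_force: [-8.4, 3.7, 6.8]
grip_width: 0.0002
```

```bash
python3 st.py C -1
```

```text
t 6.05 tcp [0.637  0.1988 0.0944] yang -69.6 tilt 1.05 F [-8.36  3.69  6.76] grip 0.0002 q7 [-0.95  0.8   0.88  1.71 -0.73  1.   -1.01]
centre in tool [-0.0488  0.0199  0.0097] F tool [-6.6 -6.5 -6.6] tiltvec [-0.8   0.68  0.  ]
```

Run:
```python
from arc import *
d=np.radians
p,R=state()
p,R=rows(p,R,line(p,R,p+np.array([-.006,.018,.0]),d(-69),1),1)
p,R=rows(p,R,line(p,R,p+np.array([-.01,-.0,.06]),d(-68),2),1)
q,y=arcpose((.4841,-.0514),d(24.6),.029,1,.14)
p,R=rows(p,R,line(p,R,q,y,7),1)
q,y=arcpose((.4841,-.0514),d(24.6),.027,1,.092)
p,R=rows(p,R,line(p,R,q,y,4),1)
```

```text
t 6.05 tcp [0.637  0.1988 0.0944] yang -69.6 tilt 1.05 F [-8.36  3.69  6.76] grip 0.0002 q7 [-0.95  0.8   0.88  1.71 -0.73  1.   -1.01]
[{"linear": [0.0006, -0.019, 0.0003], "dr": [-0.8, 0.7, -0.6], "jaw": 1}]
[{"linear": [-0.0047, -0.0018, -0.03], "dr": [-0.0, -0.0, -0.5], "jaw": 1}, {"linear": [-0.0046, -0.0018, -0.03], "dr": [-0.0, -0.0, -0.5], "jaw": 1}]
[{"linear": [-0.0251, 0.032, 0.002], "dr": [-0.0, -0.0, -0.4], "jaw": 1}, {"linear": [-0.0254, 0.0319, 0.0021], "dr": [-0.0, -0.0, -0.4], "jaw": 1}, {"linear": [-0.0256, 0.0317, 0.002], "dr": [-0.0, -0.0, -0.3], "jaw": 1}, {"linear": [-0.0257, 0.0315, 0.002], "dr": [-0.0, -0.0, -0.4], "jaw": 1}, {"linear": [-0.026, 0.0314, 0.0021], "dr": [-0.0, -0.0, -0.4], "jaw": 1}, {"linear": [-0.0262, 0.0311, 0.002], "dr": [-0.0, -0.0, -0.4], "jaw": 1}, {"linear": [-0.0264, 0.031, 0.0021], "dr": [-0.0, -0.0, -0.3], "jaw": 1}]
[{"linear": [-0.0, -0.0005, 0.012], "dr": [-0.0, -0.0, -0.0], "jaw": 1}, {"linear": [-0.0, -0.0005, 0.012], "dr": [-0.0, -0.0, -0.0], "jaw": 1}, {"linear": [-0.0, -0.0005, 0.012], "dr": [-0.0, -0.0, -0.0], "jaw": 1}, {"linear": [-0.0, -0.0005, 0.012], "dr": [-0.0, -0.0, -0.0], "jaw": 1}]
```

Call:
drive_tool --commands '[{"linear": [0.0005,-0.019,0],"dr": [-0.8,0.7,-0.6],"jaw": 1},{"linear": [-0.0045,-0.002,-0.03],"dr": [0,0,-0.5],"jaw": 1},{"linear": [-0.0045,-0.002,-0.03],"dr": [0,0,-0.5],"jaw": 1},{"linear": [-0.025,0.032,0.002],"dr": [0,0,-0.4],"jaw": 1},{"linear": [-0.0255,0.032,0.002],"dr": [0,0,-0.4],"jaw": 1},{"linear": [-0.0255,0.0315,0.002],"dr": [0,0,-0.4],"jaw": 1},{"linear": [-0.0255,0.0315,0.002],"dr": [0,0,-0.4],"jaw": 1},{"linear": [-0.026,0.0315,0.002],"dr": [0,0,-0.4],"jaw": 1}]'

```text
clock: 7.05
tcp_pos: [0.5671, 0.0186, 0.147]
orientation: [-3.064, -0.668, -0.007]
contact_force: [0.9, 0.4, 0.3]
grip_width: 0.0004
```

Run:
```python
from arc import *
d=np.radians
p,R=state()
q,y=arcpose((.4841,-.0514),d(24.6),.029,1,.14)
p,R=rows(p,R,line(p,R,q,y,2),1)
q,y=arcpose((.4841,-.0514),d(24.6),.027,1,.092)
p,R=rows(p,R,line(p,R,q,y,4),1)
```

```text
t 7.05 tcp [0.5671 0.0186 0.147 ] yang -65.4 tilt 0.39 F [0.91 0.4  0.32] grip 0.0004 q7 [-0.84  0.58  0.96  1.94 -0.6   0.93 -0.72]
[{"linear": [-0.0273, 0.0291, 0.0033], "dr": [-0.2, -0.3, 0.0], "jaw": 1}, {"linear": [-0.0273, 0.0291, 0.0035], "dr": [-0.0, -0.0, 0.0], "jaw": 1}]
[{"linear": [-0.0, -0.0005, 0.012], "dr": [-0.0, -0.0, 0.0], "jaw": 1}, {"linear": [-0.0, -0.0005, 0.012], "dr": [-0.0, -0.0, 0.0], "jaw": 1}, {"linear": [-0.0, -0.0005, 0.012], "dr": [-0.0, -0.0, 0.0], "jaw": 1}, {"linear": [-0.0, -0.0005, 0.012], "dr": [-0.0, -0.0, 0.0], "jaw": 1}]
```

Call:
drive_tool --commands '[{"linear": [-0.027,0.029,0.0035],"dr": [-0.2,-0.3,0],"jaw": 1},{"linear": [-0.02,0.022,0.0035],"dr": [0,0,0],"jaw": 1},{"linear": [0,0,0],"dr": [0,0,0],"jaw": 1}]'

```text
clock: 7.42
tcp_pos: [0.5441, -0.0543, 0.1409]
orientation: [-3.07, -0.66, -0.003]
contact_force: [0.3, 0.1, 0.2]
grip_width: 0.0001
```

Run:
```python
from arc import *
from bench import viewer
d=np.radians
im=viewer.grab_frame("top"); cv2.imwrite("pics/t2.png",cv2.resize(im[110:270,130:400,::-1],None,fx=2.9,fy=2.9))
p,R=state()
q,y=arcpose((.4841,-.0514),d(24.6),.028,1,.092)
p,R=rows(p,R,line(p,R,q,y,4),1)
```

```text
t 7.47 tcp [ 0.5448 -0.0528  0.1409] yang -65.6 tilt 0.19 F [ 0.48  0.38 -0.18] grip 0.0001 q7 [-0.73  0.55  0.97  1.99 -0.59  0.9  -0.6 ]
[{"linear": [-0.0012, 0.0004, 0.0122], "dr": [-0.1, -0.2, -0.1], "jaw": 1}, {"linear": [-0.0011, 0.0004, 0.0122], "dr": [0.0, 0.0, -0.0], "jaw": 1}, {"linear": [-0.0012, 0.0003, 0.0123], "dr": [0.0, 0.0, -0.1], "jaw": 1}, {"linear": [-0.0011, 0.0004, 0.0122], "dr": [0.0, 0.0, -0.0], "jaw": 1}]
```

View pics/t2.png

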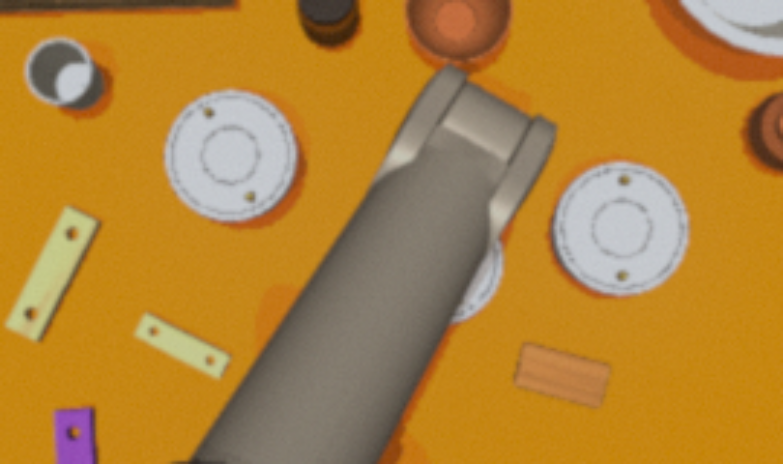

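C's pins now lie at crop pixels (208,112) and (250,197), about +26°, so C has turned roughly 128° and needed a steady 8 N. It stopped dead, so it binds. B is next.

Call:
drive_tool --commands '[{"linear": [-0.001,0,0.012],"dr": [-0.1,-0.2,0],"jaw": 1},{"linear": [-0.001,0,0.012],"dr": [0,0,0],"jaw": 1},{"linear": [-0.001,0,0.012],"dr": [0,0,0],"jaw": 1},{"linear": [0,0,0.01],"dr": [0,0,0],"jaw": 1},{"linear": [0,0,0],"dr": [0,0,0],"jaw": 1}]'

```text
clock: 8.1
tcp_pos: [0.5427, -0.0501, 0.0905]
orientation: [-3.068, -0.673, 0.003]
contact_force: [-0.5, -0.0, 1.0]
grip_width: 0.0001
```

```bash
python3 st.py B 1
python3 - <<'E'
from bench import viewer
import cv2
im=viewer.grab_frame("wrist"); cv2.imwrite("pics/w4.png",im[:,:,::-1])
E
```

```text
t 8.1 tcp [ 0.5427 -0.0501  0.0905] yang -65.2 tilt 0.13 F [-0.45 -0.    1.04] grip 0.0001 q7 [-0.67  0.62  0.88  2.03 -0.66  0.81 -0.54]
centre in tool [-0.0538 -0.0234  0.0056] F tool [-0.4 -0.2 -1. ] tiltvec [-0.08  0.1   0.  ]
```

View pics/w4.png

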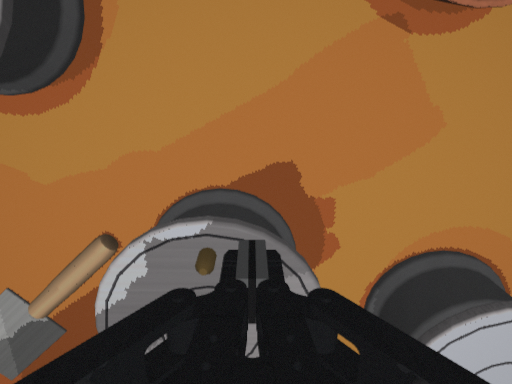

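Call:
drive_tool --commands '[{"linear": [-0.001,-0.006,0],"dr": [0,0,-3],"jaw": 1},{"linear": [0.001,-0.0065,0],"dr": [0,0,-6],"jaw": 1},{"linear": [0.002,-0.0065,0],"dr": [0,0,-6],"jaw": 1}]'

```text
clock: 8.52
tcp_pos: [0.5371, -0.0344, 0.0925]
orientation: [2.944, 1.083, 0.004]
contact_force: [3.1, -5.8, -0.6]
grip_width: 0.0001
```

```bash
python3 st.py B 1
```

```text
t 8.53 tcp [ 0.5371 -0.0344  0.0925] yang -49.6 tilt 0.32 F [ 3.13 -5.81 -0.61] grip 0.0001 q7 [-0.68  0.57  0.82  2.04 -0.6   0.78 -0.35]
centre in tool [-0.0514 -0.0215  0.0073] F tool [-1.4  6.5  0.6] tiltvec [ 0.31 -0.04  0.  ]
```

Call:
drive_tool --commands '[{"linear": [0.0025,-0.0085,0],"dr": [0,0,-6.5],"jaw": 1},{"linear": [0.0025,-0.0085,0],"dr": [0,0,-6.5],"jaw": 1},{"linear": [0.0025,-0.0085,0],"dr": [0,0,-6.5],"jaw": 1},{"linear": [0.0025,-0.0085,0],"dr": [0,0,-6.5],"jaw": 1}]'

```text
clock: 9.02
tcp_pos: [0.5251, -0.0111, 0.0967]
orientation: [2.591, 1.731, 0.021]
contact_force: [5.1, -4.3, -0.0]
grip_width: 0.0004
```

```bash
python3 st.py B 1
```

```text
t 9.03 tcp [ 0.5251 -0.0111  0.0967] yang -22.5 tilt 1.66 F [ 5.14 -4.27 -0.04] grip 0.0004 q7 [-0.67  0.49  0.72  2.08 -0.48  0.71 -0.04]
centre in tool [-0.0529 -0.0228  0.0112] F tool [-2.   6.4  0.2] tiltvec [ 1.65  0.17 -0.  ]
```

Call:
drive_tool --commands '[{"linear": [0.001,-0.008,0.005],"dr": [1.6,0.2,-6.5],"jaw": 1},{"linear": [0.002,-0.0085,0.002],"dr": [0.4,0,-6.5],"jaw": 1},{"linear": [0.002,-0.0085,0.001],"dr": [0.4,0,-6.5],"jaw": 1},{"linear": [0.002,-0.0085,0.001],"dr": [0.4,0,-6.5],"jaw": 1}]'

```text
clock: 9.52
tcp_pos: [0.5097, 0.0014, 0.0952]
orientation: [2.118, 2.304, 0.014]
contact_force: [8.2, 1.4, -5.0]
grip_width: 0.0001
```

```bash
python3 st.py B 1
```

```text
t 9.53 tcp [0.5097 0.0014 0.0952] yang 4.8 tilt 0.86 F [ 8.2   1.36 -4.95] grip 0.0001 q7 [-0.6   0.44  0.59  2.11 -0.38  0.68  0.33]
centre in tool [-0.0505 -0.0301  0.01  ] F tool [0.7 8.2 5.1] tiltvec [ 0.84  0.16 -0.  ]
```

Call:
drive_tool --commands '[{"linear": [0.002,-0.0095,0.004],"dr": [0.8,0.2,-5.5],"jaw": 1},{"linear": [0.002,-0.0095,0.002],"dr": [0.4,0,-5.5],"jaw": 1},{"linear": [0.002,-0.0095,0.001],"dr": [0.4,0,-6],"jaw": 1},{"linear": [0.002,-0.0095,0.001],"dr": [0.4,0,-6],"jaw": 1}]'

```text
clock: 10.02
tcp_pos: [0.4895, 0.0069, 0.0953]
orientation: [1.577, 2.696, 0.016]
contact_force: [6.9, 7.2, -5.2]
grip_width: 0.0001
```

```bash
python3 st.py B 1
```

```text
t 10.03 tcp [0.4895 0.0069 0.0953] yang 29.3 tilt 1.17 F [ 6.94  7.17 -5.25] grip 0.0001 q7 [-0.54  0.39  0.48  2.15 -0.29  0.64  0.65]
centre in tool [-0.0481 -0.0335  0.0102] F tool [2.9 9.5 5.4] tiltvec [ 1.01  0.58 -0.01]
```

Call:
drive_tool --commands '[{"linear": [0.002,-0.011,0.004],"dr": [1,0.5,-4],"jaw": 1},{"linear": [0.002,-0.011,0.002],"dr": [0.4,0,-5],"jaw": 1},{"linear": [0.002,-0.011,0.001],"dr": [0.4,0,-6],"jaw": 1},{"linear": [0.002,-0.011,0.001],"dr": [0.4,0,-6],"jaw": 1}]'

```text
clock: 10.52
tcp_pos: [0.4646, 0.0029, 0.0947]
orientation: [1.012, 2.958, 0.011]
contact_force: [1.6, 11.5, -4.0]
grip_width: -0.0001
```

```bash
python3 st.py B 1
```

```text
t 10.53 tcp [0.4646 0.0029 0.0947] yang 52.2 tilt 0.96 F [ 1.59 11.54 -4.02] grip -0.0001 q7 [-0.46  0.34  0.38  2.2  -0.21  0.62  0.98]
centre in tool [-0.0485 -0.0311  0.0099] F tool [ 5.9 10.   4.1] tiltvec [ 0.66  0.7  -0.  ]
```

Call:
drive_tool --commands '[{"linear": [0.003,-0.01,0.003],"dr": [0.7,0.7,-6],"jaw": 1},{"linear": [0.003,-0.01,0.002],"dr": [0.4,0,-6],"jaw": 1},{"linear": [0.003,-0.01,0.001],"dr": [0.4,0,-6],"jaw": 1},{"linear": [0.003,-0.01,0.001],"dr": [0.4,0,-6],"jaw": 1}]'

```text
clock: 11.02
tcp_pos: [0.4428, -0.0115, 0.0942]
orientation: [0.32, 3.116, -0.005]
contact_force: [-0.6, 9.7, 2.9]
grip_width: 0.0003
```

```bash
python3 st.py B 1
```

```text
t 11.03 tcp [ 0.4428 -0.0115  0.0942] yang 78.3 tilt 0.56 F [-0.64  9.69  2.88] grip 0.0003 q7 [-0.35  0.31  0.27  2.23 -0.13  0.61  1.38]
centre in tool [-0.0484 -0.0307  0.0098] F tool [ 2.6  9.3 -2.9] tiltvec [-0.14  0.54  0.  ]
```

Run:
```python
from arc import *
d=np.radians
p,R=state()
p,R=rows(p,R,line(p,R,p+R@np.array([0,.018,0]),d(79),1),1)
p,R=rows(p,R,line(p,R,p+np.array([.005,-.0,.055]),d(80),2),1)
q,y=arcpose((.5126,-.2445),d(177),.029,-1,.14)
p,R=rows(p,R,line(p,R,q,y,7),1)
```

```text
t 11.03 tcp [ 0.4428 -0.0115  0.0942] yang 78.3 tilt 0.56 F [-0.64  9.69  2.88] grip 0.0003 q7 [-0.35  0.31  0.27  2.23 -0.13  0.61  1.38]
[{"linear": [0.0, 0.018, 0.0], "dr": [-0.1, 0.5, -0.7], "jaw": 1}]
[{"linear": [-0.0025, 0.0005, -0.0275], "dr": [-0.0, 0.0, -0.5], "jaw": 1}, {"linear": [-0.0025, 0.0004, -0.0275], "dr": [-0.0, 0.0, -0.5], "jaw": 1}]
[{"linear": [-0.0083, -0.0387, 0.0013], "dr": [-0.0, 0.0, -1.0], "jaw": 1}, {"linear": [-0.0075, -0.0389, 0.0014], "dr": [-0.0, 0.0, -1.0], "jaw": 1}, {"linear": [-0.0069, -0.039, 0.0013], "dr": [-0.0, 0.0, -1.0], "jaw": 1}, {"linear": [-0.0062, -0.0391, 0.0014], "dr": [-0.0, 0.0, -1.0], "jaw": 1}, {"linear": [-0.0056, -0.0392, 0.0013], "dr": [-0.0, 0.0, -1.0], "jaw": 1}, {"linear": [-0.0048, -0.0393, 0.0014], "dr": [-0.0, 0.0, -1.0], "jaw": 1}, {"linear": [-0.0042, -0.0393, 0.0013], "dr": [-0.0, 0.0, -1.0], "jaw": 1}]
```

Call:
drive_tool --commands '[{"linear": [0,0.018,0],"dr": [0,0.5,-0.7],"jaw": 1},{"linear": [-0.0025,0,-0.028],"dr": [0,0,-0.5],"jaw": 1},{"linear": [-0.0025,0,-0.028],"dr": [0,0,-0.5],"jaw": 1},{"linear": [-0.008,-0.0385,0.001],"dr": [0,0,-1],"jaw": 1},{"linear": [-0.0075,-0.039,0.001],"dr": [0,0,-1],"jaw": 1},{"linear": [-0.007,-0.039,0.001],"dr": [0,0,-1],"jaw": 1},{"linear": [-0.006,-0.039,0.001],"dr": [0,0,-1],"jaw": 1},{"linear": [-0.0055,-0.039,0.001],"dr": [0,0,-1],"jaw": 1}]'

```text
clock: 12.02
tcp_pos: [0.4672, -0.1859, 0.1511]
orientation: [0.115, 3.13, -0.002]
contact_force: [0.4, -0.2, 0.3]
grip_width: -0.0003
```

Run:
```python
from arc import *
d=np.radians
p,R=state()
q,y=arcpose((.5126,-.2445),d(177),.029,-1,.14)
p,R=rows(p,R,line(p,R,q,y,3),1)
q,y=arcpose((.5126,-.2445),d(177),.029,-1,.092)
p,R=rows(p,R,line(p,R,q,y,4),1)
```

```text
t 12.03 tcp [ 0.4672 -0.1859  0.1511] yang 85.8 tilt 0.57 F [ 0.39 -0.23  0.27] grip -0.0003 q7 [-0.05  0.3   0.36  2.07 -0.15  0.79  1.9 ]
[{"linear": [-0.0, -0.0284, 0.0037], "dr": [-0.0, 0.6, -0.4], "jaw": 1}, {"linear": [0.0001, -0.0284, 0.0038], "dr": [-0.0, -0.0, -0.4], "jaw": 1}, {"linear": [0.0003, -0.0283, 0.0037], "dr": [-0.0, -0.0, -0.4], "jaw": 1}]
[{"linear": [0.0, -0.0, 0.012], "dr": [-0.0, -0.0, -0.0], "jaw": 1}, {"linear": [0.0, -0.0, 0.012], "dr": [-0.0, -0.0, -0.0], "jaw": 1}, {"linear": [0.0, -0.0, 0.012], "dr": [-0.0, -0.0, -0.0], "jaw": 1}, {"linear": [0.0, -0.0, 0.012], "dr": [-0.0, -0.0, -0.0], "jaw": 1}]
```

Call:
drive_tool --commands '[{"linear": [0,-0.0285,0.004],"dr": [0,0.6,-0.4],"jaw": 1},{"linear": [0,-0.0285,0.004],"dr": [0,0,-0.4],"jaw": 1},{"linear": [0,-0.017,0.004],"dr": [0,0,-0.4],"jaw": 1},{"linear": [0,0,0],"dr": [0,0,0],"jaw": 1}]'

```text
clock: 12.52
tcp_pos: [0.4659, -0.2629, 0.1402]
orientation: [0.089, 3.138, -0.006]
contact_force: [0.2, -0.6, 0.5]
grip_width: 0.0004
```

Run:
```python
from arc import *
d=np.radians
p,R=state()
q,y=arcpose((.5126,-.2445),d(177),.029,-1,.092)
p,R=rows(p,R,line(p,R,q,y,4),1)
```

```text
t 12.53 tcp [ 0.4659 -0.2629  0.1402] yang 86.8 tilt 0.25 F [ 0.2  -0.56  0.46] grip 0.0004 q7 [ 0.09  0.37  0.37  2.   -0.18  0.8   2.09]
[{"linear": [0.0011, -0.002, 0.012], "dr": [-0.2, 0.1, -0.1], "jaw": 1}, {"linear": [0.0011, -0.0021, 0.0121], "dr": [-0.0, 0.0, -0.0], "jaw": 1}, {"linear": [0.0011, -0.002, 0.012], "dr": [-0.0, 0.0, -0.1], "jaw": 1}, {"linear": [0.001, -0.0021, 0.0121], "dr": [-0.0, 0.0, -0.0], "jaw": 1}]
```

Call:
drive_tool --commands '[{"linear": [0.001,-0.002,0.012],"dr": [-0.2,0,0],"jaw": 1},{"linear": [0.001,-0.002,0.012],"dr": [0,0,0],"jaw": 1},{"linear": [0.001,-0.002,0.012],"dr": [0,0,0],"jaw": 1},{"linear": [0.001,-0.002,0.009],"dr": [0,0,0],"jaw": 1},{"linear": [0,0,0],"dr": [0,0,0],"jaw": 1}]'

```text
clock: 13.15
tcp_pos: [0.4623, -0.267, 0.0914]
orientation: [0.083, 3.139, 0.003]
contact_force: [0.0, 0.4, 0.7]
grip_width: 0.0005
```

```bash
python3 st.py A -1
python3 - <<'E'
from bench import viewer
import cv2
im=viewer.grab_frame("wrist"); cv2.imwrite("pics/w5.png",im[:,:,::-1])
E
```

```text
t 13.15 tcp [ 0.4623 -0.267   0.0914] yang 87.0 tilt 0.12 F [0.02 0.38 0.67] grip 0.0005 q7 [ 0.14  0.45  0.34  2.03 -0.23  0.7   2.14]
centre in tool [-0.049   0.0251  0.0065] F tool [ 0.   0.4 -0.7] tiltvec [ 0.11  0.06 -0.  ]
```

View pics/w5.png

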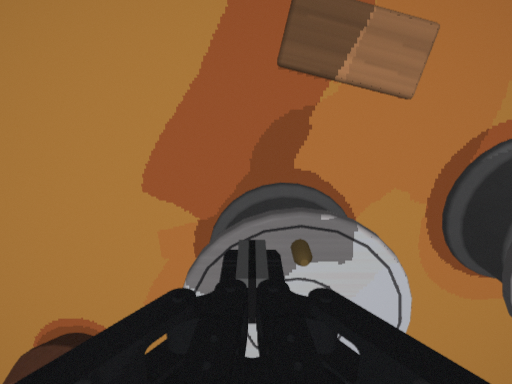

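Call:
drive_tool --commands '[{"linear": [0,0.006,0],"dr": [0,0,3],"jaw": 1},{"linear": [0.002,0.006,0],"dr": [0,0,6],"jaw": 1},{"linear": [0.0025,0.006,0],"dr": [0,0,6.5],"jaw": 1},{"linear": [0.0025,0.006,0],"dr": [0,0,6.5],"jaw": 1}]'

```text
clock: 13.7
tcp_pos: [0.4612, -0.2427, 0.0935]
orientation: [0.7, 3.057, 0.003]
contact_force: [-0.1, -0.1, -0.0]
grip_width: -0.0
```

```bash
python3 st.py A -1
python3 - <<'E'
from bench import viewer
import cv2
im=viewer.grab_frame("wrist"); cv2.imwrite("pics/w6.png",im[:,:,::-1])
E
```

```text
t 13.7 tcp [ 0.4612 -0.2427  0.0935] yang 64.2 tilt 0.31 F [-0.13 -0.06 -0.03] grip -0.0 q7 [ 0.01  0.44  0.45  2.07 -0.3   0.69  1.77]
centre in tool [-0.0471  0.0207  0.0088] F tool [ 0.1 -0.1  0. ] tiltvec [ 0.16  0.26 -0.  ]
```

View pics/w6.png

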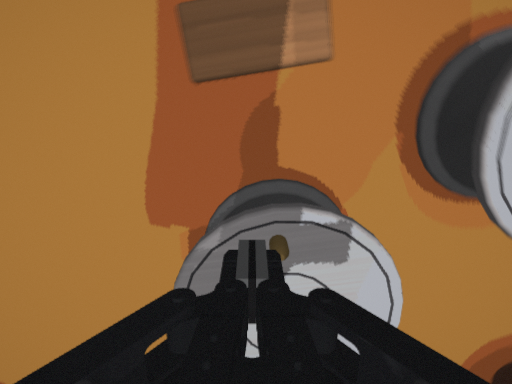

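The force stays near 0 N while A's pin moves with the finger, so A is the free wheel. I'll keep pushing to complete the third of a turn.

Call:
drive_tool --commands '[{"linear": [0.003,0.007,0],"dr": [0,0,8],"jaw": 1},{"linear": [0.003,0.007,0],"dr": [0,0,8],"jaw": 1},{"linear": [0.003,0.007,0],"dr": [0,0,8],"jaw": 1},{"linear": [0.003,0.007,0],"dr": [0,0,8],"jaw": 1},{"linear": [0.003,0.007,0],"dr": [0,0,8],"jaw": 1},{"linear": [0.003,0.007,0],"dr": [0,0,8],"jaw": 1}]'

```text
clock: 14.5
tcp_pos: [0.4809, -0.2011, 0.0961]
orientation: [1.906, 2.487, 0.011]
contact_force: [-0.4, 0.8, -0.0]
grip_width: 0.0
```

```bash
python3 st.py A -1
```

```text
t 14.5 tcp [ 0.4809 -0.2011  0.0961] yang 15.1 tilt 0.6 F [-0.37  0.84 -0.02] grip 0.0 q7 [-0.25  0.48  0.67  2.08 -0.46  0.72  0.98]
centre in tool [-0.0501  0.0192  0.0114] F tool [ 0.9 -0.1  0. ] tiltvec [ 0.58  0.12 -0.  ]
```

Call:
drive_tool --commands '[{"linear": [0.003,0.008,0.002],"dr": [0.4,0,8],"jaw": 1},{"linear": [0.003,0.008,0.001],"dr": [0,0,8],"jaw": 1},{"linear": [0.003,0.008,0],"dr": [0,0,8],"jaw": 1},{"linear": [0.003,0.008,0],"dr": [0,0,8],"jaw": 1},{"linear": [0.003,0.008,0],"dr": [0,0,8],"jaw": 1},{"linear": [0.003,0.008,0],"dr": [0,0,8],"jaw": 1}]'

```text
clock: 15.25
tcp_pos: [0.5332, -0.1882, 0.096]
orientation: [2.767, 1.477, 0.012]
contact_force: [-0.4, -0.0, -0.5]
grip_width: -0.0001
```

```bash
python3 st.py A -1
python3 - <<'E'
from bench import viewer
import cv2
im=viewer.grab_frame("wrist"); cv2.imwrite("pics/w7.png",im[:,:,::-1])
E
```

```text
t 15.25 tcp [ 0.5332 -0.1882  0.096 ] yang -33.8 tilt 0.54 F [-0.43 -0.05 -0.51] grip -0.0001 q7 [-0.41  0.63  0.88  1.98 -0.67  0.83  0.26]
centre in tool [-0.0583  0.0141  0.0109] F tool [-0.3 -0.3  0.5] tiltvec [ 0.47 -0.26  0.  ]
```

View pics/w7.png

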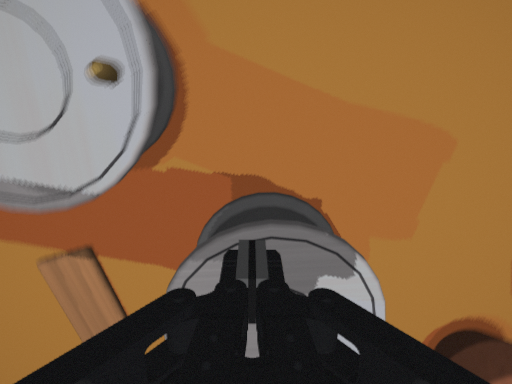

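Run:
```python
from arc import *
d=np.radians
p,R=state()
p,R=rows(p,R,line(p,R,p+R@np.array([0,-.005,-.05]),d(-34),1),1)
p,R=rows(p,R,line(p,R,[.4805,.3653,.14],d(62.4),13),.2)
```

```text
t 15.3 tcp [ 0.5346 -0.188   0.096 ] yang -34.0 tilt 0.59 F [ 1.08  0.13 -0.1 ] grip 0.0004 q7 [-0.41  0.63  0.88  1.98 -0.67  0.83  0.25]
[{"linear": [0.0, -0.005, -0.05], "dr": [0.5, -0.3, -0.0], "jaw": 1}]
[{"linear": [0.033, -0.0269, 0.0004], "dr": [0.0, 0.0, -7.4], "jaw": 0.2}, {"linear": [0.0361, -0.0224, 0.0004], "dr": [0.0, 0.0, -7.4], "jaw": 0.2}, {"linear": [0.0387, -0.0175, 0.0005], "dr": [0.0, 0.0, -7.5], "jaw": 0.2}, {"linear": [0.0407, -0.0123, 0.0004], "dr": [0.0, 0.0, -7.4], "jaw": 0.2}, {"linear": [0.0419, -0.0071, 0.0004], "dr": [0.0, 0.0, -7.4], "jaw": 0.2}, {"linear": [0.0425, -0.0015, 0.0004], "dr": [-0.0, 0.0, -7.4], "jaw": 0.2}, {"linear": [0.0423, 0.0039, 0.0004], "dr": [-0.0, 0.0, -7.4], "jaw": 0.2}, {"linear": [0.0415, 0.0094, 0.0005], "dr": [-0.0, 0.0, -7.5], "jaw": 0.2}, {"linear": [0.0399, 0.0147, 0.0004], "dr": [-0.0, 0.0, -7.4], "jaw": 0.2}, {"linear": [0.0376, 0.0197, 0.0004], "dr": [-0.0, 0.0, -7.4], "jaw": 0.2}, {"linear": [0.0349, 0.0244, 0.0004], "dr": [-0.0, 0.0, -7.4], "jaw": 0.2}, {"linear": [0.0313, 0.0287, 0.0004], "dr": [-0.0, 0.0, -7.4], "jaw": 0.2}, {"linear": [0.0275, 0.0325, 0.0005], "dr": [-0.0, 0.0, -7.4], "jaw": 0.2}]
```

Call:
drive_tool --commands '[{"linear": [0,-0.005,-0.05],"dr": [0.5,-0.3,0],"jaw": 1},{"linear": [0.033,-0.027,-0.01],"dr": [0,0,-7.4],"jaw": 0.2},{"linear": [0.036,-0.0225,0],"dr": [0,0,-7.4],"jaw": 0.2},{"linear": [0.0385,-0.0175,0],"dr": [0,0,-7.4],"jaw": 0.2},{"linear": [0.0405,-0.0125,0],"dr": [0,0,-7.4],"jaw": 0.2},{"linear": [0.042,-0.007,0],"dr": [0,0,-7.4],"jaw": 0.2},{"linear": [0.0425,-0.0015,0],"dr": [0,0,-7.4],"jaw": 0.2},{"linear": [0.0425,0.004,0],"dr": [0,0,-7.4],"jaw": 0.2}]'

```text
clock: 16.3
tcp_pos: [0.4964, 0.1147, 0.1595]
orientation: [1.779, 2.582, 0.003]
contact_force: [0.4, 0.7, -0.3]
grip_width: 0.0683
```

Run:
```python
from arc import *
d=np.radians
p,R=state()
p,R=rows(p,R,line(p,R,[.4805,.3653,.14],d(62.4),7),.2)
```

```text
t 16.3 tcp [0.4964 0.1147 0.1595] yang 20.8 tilt 0.36 F [ 0.41  0.67 -0.29] grip 0.0683 q7 [-0.99  0.37  0.79  2.06 -0.35  0.84  0.37]
[{"linear": [0.0343, 0.0106, 0.0027], "dr": [0.3, 0.2, -5.9], "jaw": 0.2}, {"linear": [0.033, 0.0141, 0.0028], "dr": [-0.0, 0.0, -6.0], "jaw": 0.2}, {"linear": [0.0313, 0.0174, 0.0027], "dr": [-0.0, 0.0, -5.9], "jaw": 0.2}, {"linear": [0.0294, 0.0206, 0.0028], "dr": [-0.0, 0.0, -5.9], "jaw": 0.2}, {"linear": [0.0271, 0.0235, 0.0027], "dr": [-0.0, 0.0, -6.0], "jaw": 0.2}, {"linear": [0.0245, 0.0262, 0.0028], "dr": [-0.0, 0.0, -5.9], "jaw": 0.2}, {"linear": [0.0217, 0.0286, 0.0027], "dr": [-0.0, 0.0, -6.0], "jaw": 0.2}]
```

Call:
drive_tool --commands '[{"linear": [0.0345,0.0105,0.0025],"dr": [0.3,0.2,-6],"jaw": 0.2},{"linear": [0.033,0.014,0.0025],"dr": [0,0,-6],"jaw": 0.2},{"linear": [0.0315,0.0175,0.0025],"dr": [0,0,-6],"jaw": 0.2},{"linear": [0.0295,0.0205,0.0025],"dr": [0,0,-6],"jaw": 0.2},{"linear": [0.027,0.0235,0.0025],"dr": [0,0,-6],"jaw": 0.2},{"linear": [0.0245,0.026,0.0025],"dr": [0,0,-6],"jaw": 0.2},{"linear": [0.013,0.018,0.0025],"dr": [0,0,-5.5],"jaw": 0.2},{"linear": [0,0,0],"dr": [0,0,0],"jaw": 0.2}]'

```text
clock: 17.3
tcp_pos: [0.4738, 0.3628, 0.1447]
orientation: [0.656, 3.069, 0.009]
contact_force: [-0.8, -1.2, -0.9]
grip_width: 0.0683
```

Run:
```python
from arc import *
from bench import viewer
p,R=state(); c=viewer.calibration("wrist")
im=viewer.grab_frame("wrist"); cv2.imwrite("pics/w8.png",im[:,:,::-1])
np.savez("w8.npz",**c)
im=viewer.grab_frame("top"); cv2.imwrite("pics/t8.png",im[:,:,::-1])
print(proj(c,[.4805,.3753,.018]))
```

```text
t 17.3 tcp [0.4738 0.3628 0.1447] yang 65.9 tilt 0.4 F [-0.84 -1.15 -0.92] grip 0.0683 q7 [-1.14  0.48  0.51  1.86 -0.3   0.87  0.67]
[265.49827196 184.64768139]
```

View pics/w8.png

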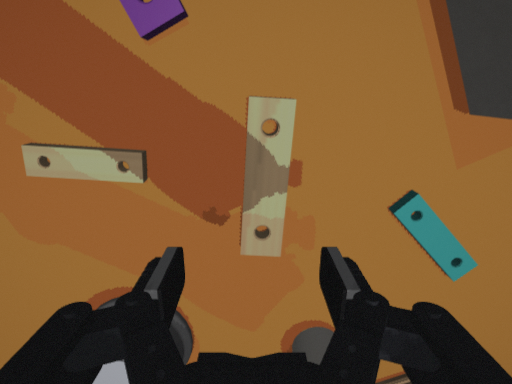

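View pics/t8.png

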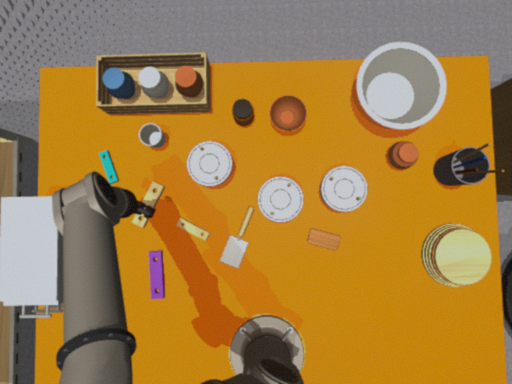

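Run:
```python
from arc import *
from meas import wheels
from bench import viewer
c=dict(np.load("w8.npz")); a=ray(c,269.5,126.5,.018); b=ray(c,262,231.5,.018); print(a,b,(a+b)/2,np.linalg.norm(a-b),np.degrees(np.arctan2(*(b-a)[1::-1])))
im=cv2.imread("pics/w8.png"); hsv=cv2.cvtColor(im,cv2.COLOR_BGR2HSV); 
q=[ray(c,u,v,.018) for u,v in ((249,97),(296,99),(281,256),(241,255))]; print(np.mean(q,0),np.linalg.norm(q[0]-q[1]),np.linalg.norm(q[1]-q[2]))
c=viewer.calibration("top"); im=cv2.imread("pics/t8.png")
for k,(ctr,pins,e) in wheels(im,c,{'A':(344,188),'B':(280,200),'C':(210,164)}).items():
    print(k,ctr.round(4),[p.round(4) for p in pins],[np.degrees(np.arctan2(*(p-ctr)[1::-1])).round(1) for p in pins])
```

```text
[0.43368267 0.39915529 0.018     ] [0.52269488 0.35350304 0.018     ] [0.47818878 0.37632916 0.018     ] 0.10003650066474097 -27.152211070948756
[0.4797802  0.37639409 0.018     ] 0.039457221963320396 0.14976846531894517
A [ 0.5122 -0.2443  0.085 ] [array([ 0.5426, -0.2056,  0.098 ]), array([ 0.4813, -0.2829,  0.098 ])] [np.float64(51.9), np.float64(-128.8)]
B [ 0.4841 -0.0512  0.085 ] [array([ 0.5262, -0.0774,  0.098 ])] [np.float64(-31.9)]
C [0.5978 0.1631 0.085 ] [array([0.642 , 0.1843, 0.098 ]), array([0.553 , 0.1423, 0.098 ])] [np.float64(25.7), np.float64(-155.1)]
```

Run:
```python
from arc import *
d=np.radians
p,R=state()
p,R=rows(p,R,line(p,R,[.479,.376,.05],d(62.7),4),.2)
p,R=rows(p,R,line(p,R,[.479,.376,.006],d(62.7),4),.2)
```

```text
t 17.4 tcp [0.4747 0.3602 0.1449] yang 65.5 tilt 0.36 F [0.01 0.03 0.02] grip 0.0683 q7 [-1.14  0.48  0.52  1.86 -0.3   0.87  0.67]
[{"linear": [0.0007, 0.0039, 0.0238], "dr": [0.3, 0.2, 0.7], "jaw": 0.2}, {"linear": [0.0007, 0.004, 0.0237], "dr": [0.0, -0.0, 0.7], "jaw": 0.2}, {"linear": [0.0007, 0.0041, 0.0237], "dr": [0.0, -0.0, 0.7], "jaw": 0.2}, {"linear": [0.0008, 0.004, 0.0238], "dr": [0.0, -0.0, 0.7], "jaw": 0.2}]
[{"linear": [-0.0, -0.0, 0.011], "dr": [0.0, -0.0, 0.0], "jaw": 0.2}, {"linear": [-0.0, -0.0, 0.011], "dr": [0.0, -0.0, 0.0], "jaw": 0.2}, {"linear": [-0.0, -0.0, 0.011], "dr": [0.0, -0.0, 0.0], "jaw": 0.2}, {"linear": [-0.0, -0.0001, 0.011], "dr": [0.0, -0.0, 0.0], "jaw": 0.2}]
```

Call:
drive_tool --commands '[{"linear": [0.0007,0.004,0.024],"dr": [0.3,0.2,0.7],"jaw": 0.2},{"linear": [0.0007,0.004,0.024],"dr": [0,0,0.7],"jaw": 0.2},{"linear": [0.0007,0.004,0.022],"dr": [0,0,0.7],"jaw": 0.2},{"linear": [0.0007,0.004,0.016],"dr": [0,0,0.7],"jaw": 0.2},{"linear": [0,0,0],"dr": [0,0,0],"jaw": 0.2}]'

```text
clock: 18.02
tcp_pos: [0.4827, 0.3699, 0.058]
orientation: [0.759, 3.046, 0.001]
contact_force: [0.1, -0.2, 0.2]
grip_width: 0.0682
```

Run:
```python
from arc import *
d=np.radians
p,R=state()
p,R=rows(p,R,line(p,R,[.479,.376,.006],d(62.7),4),.2)
```

```text
t 18.02 tcp [0.4827 0.3699 0.058 ] yang 62.0 tilt 0.13 F [ 0.1  -0.2   0.18] grip 0.0682 q7 [-1.1   0.62  0.46  1.88 -0.4   0.73  0.67]
[{"linear": [0.0016, 0.0009, 0.013], "dr": [0.1, 0.1, -0.2], "jaw": 0.2}, {"linear": [0.0015, 0.0009, 0.013], "dr": [-0.0, 0.0, -0.1], "jaw": 0.2}, {"linear": [0.0015, 0.001, 0.013], "dr": [-0.0, 0.0, -0.2], "jaw": 0.2}, {"linear": [0.0016, 0.0009, 0.013], "dr": [-0.0, 0.0, -0.2], "jaw": 0.2}]
```

Call:
drive_tool --commands '[{"linear": [0.0016,0.001,0.013],"dr": [0,0,-0.2],"jaw": 0.2},{"linear": [0.0016,0.001,0.013],"dr": [0,0,-0.2],"jaw": 0.2},{"linear": [0.0016,0.001,0.013],"dr": [0,0,-0.2],"jaw": 0.2},{"linear": [0.001,0.001,0.009],"dr": [0,0,-0.1],"jaw": 0.2},{"linear": [0,0,0],"dr": [0,0,0],"jaw": 0.2}]'

```text
clock: 18.65
tcp_pos: [0.4798, 0.3769, 0.0076]
orientation: [0.738, 3.05, 0.003]
contact_force: [0.3, -0.2, -0.4]
grip_width: 0.0683
```

Run:
```python
from arc import *
from bench import viewer
p,R=state(); c=viewer.calibration("wrist")
im=viewer.grab_frame("wrist"); cv2.imwrite("pics/w9.png",im[:,:,::-1])
print(proj(c,[.479,.376,.018]))
```

```text
t 18.65 tcp [0.4798 0.3769 0.0076] yang 62.8 tilt 0.2 F [ 0.31 -0.23 -0.38] grip 0.0683 q7 [-1.07  0.7   0.41  1.88 -0.44  0.65  0.71]
[248.15786909 264.73428281]
```

View pics/w9.png

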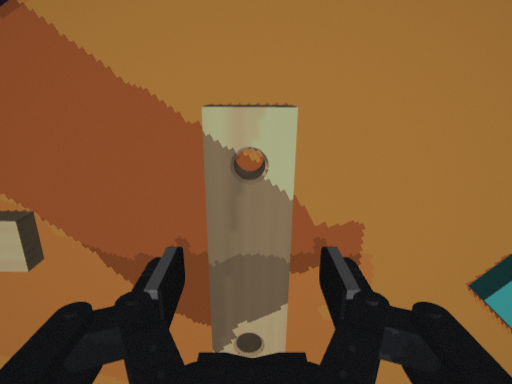

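Call:
drive_tool --commands '[{"linear": [0,-0.001,0.003],"dr": [0,0,0],"jaw": 0.2},{"linear": [0,0,0],"dr": [0,0,0],"jaw": 0.7},{"linear": [0,0,0],"dr": [0,0,0],"jaw": 0.8},{"linear": [0,0,0],"dr": [0,0,0],"jaw": 0.8},{"linear": [0,0,0],"dr": [0,0,0],"jaw": 0.8}]' --force 40

```text
clock: 19.32
tcp_pos: [0.4805, 0.3764, 0.0062]
orientation: [0.739, 3.049, 0.006]
contact_force: [-0.4, 0.5, -0.3]
grip_width: 0.0392
```

Run:
```python
from arc import *
p,R=state()
```

```text
t 19.32 tcp [0.4805 0.3764 0.0062] yang 62.7 tilt 0.36 F [-0.36  0.47 -0.3 ] grip 0.0392 q7 [-1.07  0.7   0.41  1.89 -0.44  0.64  0.71]
```

Call:
drive_tool --commands '[{"linear": [0,0,-0.02],"dr": [0,0,0],"jaw": 0.8},{"linear": [0,0,-0.05],"dr": [0,0,0],"jaw": 0.8},{"linear": [0,0,-0.055],"dr": [0,0,0],"jaw": 0.8},{"linear": [0,0,-0.03],"dr": [0,0,0],"jaw": 0.8},{"linear": [0,0,0],"dr": [0,0,0],"jaw": 0.8}]'

```text
clock: 19.95
tcp_pos: [0.4802, 0.3755, 0.1706]
orientation: [0.741, 3.047, 0.009]
contact_force: [0.4, 0.2, -1.7]
grip_width: 0.0388
```

Run:
```python
from arc import *
from meas import wheels
from bench import viewer
p,R=state(); c=viewer.calibration("wrist")
im=viewer.grab_frame("wrist"); cv2.imwrite("pics/w10.png",im[:,:,::-1]); np.savez("w10.npz",p=p,Rt=R,**c)
c=viewer.calibration("top"); im=viewer.grab_frame("top")[:,:,::-1].copy(); cv2.imwrite("pics/t10.png",im)
for k,(ctr,pins,e) in wheels(im,c,{'A':(344,188),'B':(280,200)}).items():
    print(k,ctr.round(4),[p.round(4) for p in pins],[np.degrees(np.arctan2(*(p-ctr)[1::-1])).round(1) for p in pins])
```

```text
t 19.95 tcp [0.4802 0.3755 0.1706] yang 62.7 tilt 0.46 F [ 0.39  0.2  -1.67] grip 0.0388 q7 [-1.18  0.47  0.55  1.81 -0.3   0.93  0.6 ]
A [ 0.5122 -0.2443  0.085 ] [array([ 0.5429, -0.2046,  0.098 ]), array([ 0.4813, -0.2829,  0.098 ])] [np.float64(52.4), np.float64(-128.8)]
B [ 0.4843 -0.0512  0.085 ] [array([ 0.5267, -0.0769,  0.098 ])] [np.float64(-31.1)]
```

View pics/w10.png

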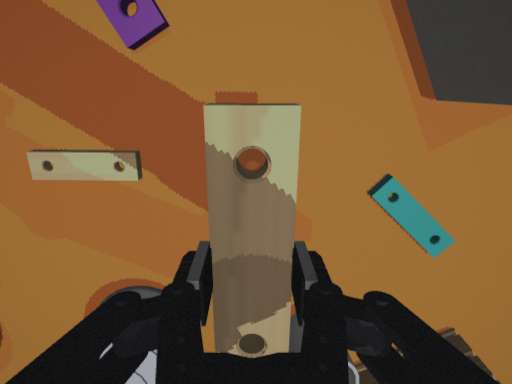

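Run:
```python
from arc import *
d=dict(np.load("w10.npz")); p=d['p'];R=d['Rt']
im=cv2.imread("pics/w10.png"); cv2.imwrite("pics/c10.png",cv2.resize(im[90:360,190:320],None,fx=2.2,fy=2.2,interpolation=cv2.INTER_CUBIC))
n=R[:,2]; P0=p-.0118*n
def hit(u,v):
    K,Rc,t=d['K'],d['R'],d['t']; o=-Rc.T@t; r=Rc.T@np.linalg.solve(K,[u,v,1.]); return o+r*((P0-o)@n)/(r@n)
for u,v in [(253,162),(251,344),(205,104),(300,104)]:
    print((u,v),(R.T@(hit(u,v)-p)).round(4))
```

```text
(253, 162) [ 0.0523  0.0011 -0.0118]
(251, 344) [-0.0479  0.0003 -0.0118]
(205, 104) [ 0.0766 -0.0186 -0.0118]
(300, 104) [ 0.0766  0.0203 -0.0118]
```

View pics/c10.png

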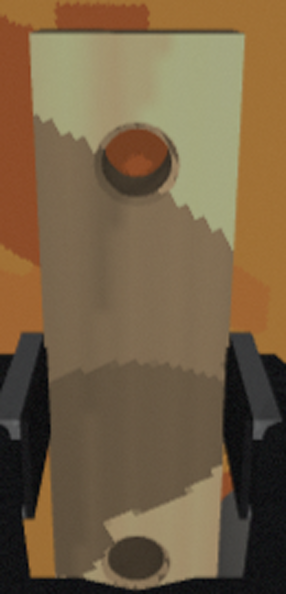

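```bash
cat > place.py <<'E'
from arc import *
d=np.radians
off=np.array([.0022,.0007]); 
def tgt(ctr,ang,z):
    y=d(ang-90+.45); R=frame(y); q=np.array([*ctr,z]); q[:2]-=(R@np.array([*off,0]))[:2]; return q,y
E
python3 - <<'E'
from place import *
p,R=state(); q,y=tgt((.5124,-.2443),52,.165); print(q,np.degrees(y))
p,R=rows(p,R,line(p,R,q,y,14)[:8],.8)
E
```

```text
t 20.05 tcp [0.4787 0.3747 0.1676] yang 62.7 tilt 0.2 F [-0.3  -0.51 -1.52] grip 0.0391 q7 [-1.18  0.48  0.55  1.81 -0.3   0.93  0.6 ]
[ 0.51050423 -0.24561759  0.165     ] -37.55
[{"linear": [-0.0223, -0.0383, 0.0001], "dr": [0.1, 0.1, 7.2], "jaw": 0.8}, {"linear": [-0.027, -0.0352, 0.0002], "dr": [0.1, 0.0, 7.1], "jaw": 0.8}, {"linear": [-0.0312, -0.0316, 0.0002], "dr": [-0.0, 0.0, 7.2], "jaw": 0.8}, {"linear": [-0.0348, -0.0275, 0.0003], "dr": [-0.0, 0.0, 7.1], "jaw": 0.8}, {"linear": [-0.038, -0.023, 0.0002], "dr": [-0.0, 0.0, 7.2], "jaw": 0.8}, {"linear": [-0.0405, -0.018, 0.0002], "dr": [-0.0, 0.0, 7.2], "jaw": 0.8}, {"linear": [-0.0425, -0.0128, 0.0002], "dr": [-0.0, 0.0, 7.1], "jaw": 0.8}, {"linear": [-0.0437, -0.0074, 0.0003], "dr": [-0.0, 0.0, 7.2], "jaw": 0.8}]
```

Call:
drive_tool --commands '[{"linear": [-0.0225,-0.0385,0],"dr": [0,0,7.2],"jaw": 0.8},{"linear": [-0.027,-0.035,0],"dr": [0,0,7.2],"jaw": 0.8},{"linear": [-0.031,-0.0315,0],"dr": [0,0,7.2],"jaw": 0.8},{"linear": [-0.035,-0.0275,0],"dr": [0,0,7.2],"jaw": 0.8},{"linear": [-0.038,-0.023,0],"dr": [0,0,7.2],"jaw": 0.8},{"linear": [-0.0405,-0.018,0],"dr": [0,0,7.2],"jaw": 0.8},{"linear": [-0.0425,-0.013,0],"dr": [0,0,7.2],"jaw": 0.8},{"linear": [-0.0435,-0.0075,0],"dr": [0,0,7.2],"jaw": 0.8}]'

```text
clock: 21.05
tcp_pos: [0.4839, 0.0112, 0.1586]
orientation: [-2.146, -2.29, 0.024]
contact_force: [1.0, 0.5, -0.8]
grip_width: 0.0389
```

Run:
```python
from place import *
p,R=state(); q,y=tgt((.5124,-.2443),52,.165)
p,R=rows(p,R,line(p,R,q,y,7),.8)
```

```text
t 21.05 tcp [0.4839 0.0112 0.1586] yang 3.7 tilt 0.9 F [ 1.    0.47 -0.76] grip 0.0389 q7 [-0.89  0.37  0.9   2.11 -0.38  0.85  0.31]
[{"linear": [-0.0369, 0.0014, -0.0006], "dr": [-0.7, 0.5, 5.9], "jaw": 0.8}, {"linear": [-0.0365, 0.0052, -0.001], "dr": [-0.0, 0.0, 5.9], "jaw": 0.8}, {"linear": [-0.0358, 0.0089, -0.0009], "dr": [-0.0, 0.0, 5.9], "jaw": 0.8}, {"linear": [-0.0347, 0.0126, -0.0009], "dr": [-0.0, 0.0, 5.9], "jaw": 0.8}, {"linear": [-0.0332, 0.016, -0.0009], "dr": [-0.0, 0.0, 5.9], "jaw": 0.8}, {"linear": [-0.0314, 0.0194, -0.0009], "dr": [-0.0, 0.0, 5.9], "jaw": 0.8}, {"linear": [-0.0292, 0.0225, -0.001], "dr": [-0.0, 0.0, 5.9], "jaw": 0.8}]
```

Call:
drive_tool --commands '[{"linear": [-0.037,0.0015,-0.001],"dr": [-0.7,0.5,5.9],"jaw": 0.8},{"linear": [-0.0365,0.005,-0.001],"dr": [0,0,5.9],"jaw": 0.8},{"linear": [-0.036,0.009,-0.001],"dr": [0,0,5.9],"jaw": 0.8},{"linear": [-0.0345,0.0125,-0.001],"dr": [0,0,5.9],"jaw": 0.8},{"linear": [-0.033,0.016,-0.001],"dr": [0,0,5.9],"jaw": 0.8},{"linear": [-0.031,0.0195,-0.001],"dr": [0,0,5.9],"jaw": 0.8},{"linear": [-0.018,0.0145,-0.001],"dr": [0,0,5.9],"jaw": 0.8},{"linear": [0,0,0],"dr": [0,0,0],"jaw": 0.8}]'

```text
clock: 22.05
tcp_pos: [0.4976, -0.2414, 0.1564]
orientation: [-2.834, -1.34, 0.032]
contact_force: [0.7, -0.5, -2.0]
grip_width: 0.0388
```

Run:
```python
from place import *
p,R=state(); q,y=tgt((.5124,-.2443),52,.125)
p,R=rows(p,R,line(p,R,q,y,3),.8)
```

```text
t 22.05 tcp [ 0.4976 -0.2414  0.1564] yang -39.4 tilt 1.24 F [ 0.67 -0.47 -2.01] grip 0.0388 q7 [-0.4   0.57  1.02  1.95 -0.58  0.97  0.21]
[{"linear": [0.0018, 0.0044, 0.0104], "dr": [-0.9, 0.9, -0.6], "jaw": 0.8}, {"linear": [0.0016, 0.0042, 0.0105], "dr": [0.0, -0.0, -0.6], "jaw": 0.8}, {"linear": [0.0016, 0.0043, 0.0104], "dr": [0.0, -0.0, -0.6], "jaw": 0.8}]
```

Call:
drive_tool --commands '[{"linear": [0.002,0.0045,0.0105],"dr": [-0.9,0.9,-0.6],"jaw": 0.8},{"linear": [0.0016,0.0045,0.0105],"dr": [0,0,-0.6],"jaw": 0.8},{"linear": [0.001,0.003,0.008],"dr": [0,0,-0.6],"jaw": 0.8},{"linear": [0,0,0],"dr": [0,0,0],"jaw": 0.8},{"linear": [0,0,0],"dr": [0,0,0],"jaw": 0.8}]'

```text
clock: 22.68
tcp_pos: [0.5097, -0.2409, 0.1228]
orientation: [-2.808, -1.4, 0.0]
contact_force: [0.8, 0.7, -0.5]
grip_width: 0.0388
```

Run:
```python
from place import *
from bench import viewer
p,R=state(); q,y=tgt((.5124,-.2443),52,.125)
rows(p,R,line(p,R,q,y,1),.8)
c=viewer.calibration("wrist"); im=viewer.grab_frame("wrist"); cv2.imwrite("pics/w11.png",im[:,:,::-1]); np.savez("w11.npz",p=p,Rt=R,**c)
im=viewer.grab_frame("scene"); cv2.imwrite("pics/s11.png",cv2.resize(im[140:260,130:290,::-1],None,fx=4,fy=4,interpolation=cv2.INTER_CUBIC))
```

```text
t 22.68 tcp [ 0.5097 -0.2409  0.1228] yang -37.0 tilt 0.24 F [ 0.81  0.75 -0.53] grip 0.0388 q7 [-0.35  0.61  0.94  1.96 -0.64  0.9   0.28]
[{"linear": [-0.0032, 0.0035, -0.0022], "dr": [-0.2, -0.1, 0.5], "jaw": 0.8}]
```

View pics/w11.png

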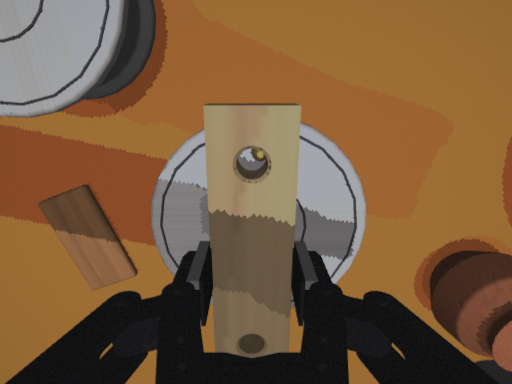

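View pics/s11.png

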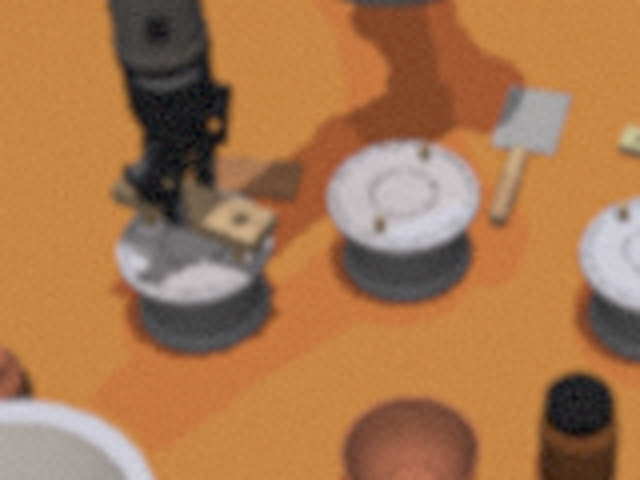

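Run:
```python
import cv2
im=cv2.imread("pics/w11.png"); cv2.imwrite("pics/c11.png",cv2.resize(im[130:200,210:300],None,fx=8,fy=8,interpolation=cv2.INTER_CUBIC))
```

```text
(no output)
```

View pics/c11.png

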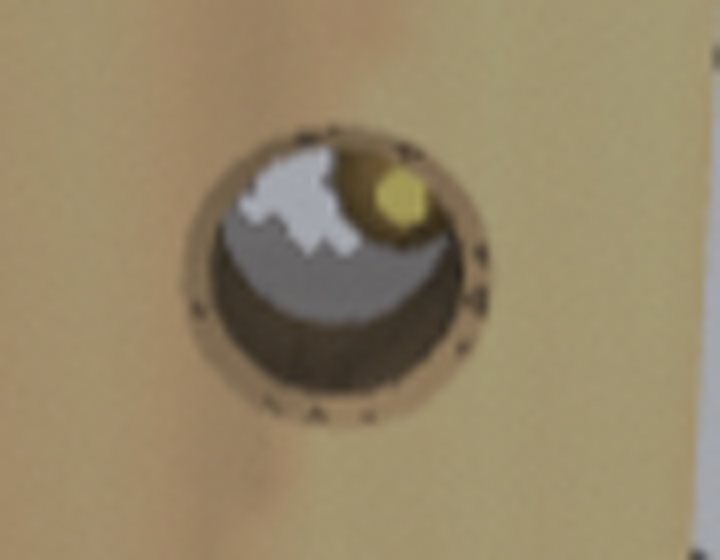

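Run:
```python
from place import *
d=dict(np.load("w11.npz")); p=d['p'];R=d['Rt']
pin=ray(d,260.1,154.5,.101); hol=ray(d,252.25,164.4,p[2]+.0118)
print('pin',pin,'hole',hol,'diff tool',(R.T@(pin-hol)).round(4),'hole tool',(R.T@(hol-p)).round(4))
c=np.array([.5124,-.2443]); v=pin[:2]-c; print('r',np.hypot(*v),'ang',np.degrees(np.arctan2(v[1],v[0])))
```

```text
pin [ 0.54300578 -0.20422799  0.101     ] hole [ 0.54108311 -0.19977893  0.13462883] diff tool [-0.0025  0.0043  0.0336] hole tool [ 0.0518  0.0003 -0.0117]
r 0.05042300939815322 ang 52.62850942976334
```

Call:
drive_tool --commands '[{"linear": [-0.002,0.002,0.001],"dr": [-0.2,-0.1,0.3],"jaw": 0.8},{"linear": [-0.001,0.0015,0.001],"dr": [0,0,0],"jaw": 0.8},{"linear": [0,0,0],"dr": [0,0,0],"jaw": 0.8},{"linear": [0,0,0],"dr": [0,0,0],"jaw": 0.8}]'

```text
clock: 23.28
tcp_pos: [0.511, -0.2461, 0.1215]
orientation: [2.815, 1.393, 0.002]
contact_force: [-0.1, -0.2, -0.9]
grip_width: 0.039
```

Run:
```python
from place import *
p,R=state(); q,y=tgt((.5124,-.2443),52.3,.108)
rows(p,R,line(p,R,q,y,2),.8)
```

```text
t 23.27 tcp [ 0.511  -0.2461  0.1215] yang -37.4 tilt 0.08 F [-0.07 -0.22 -0.9 ] grip 0.039 q7 [-0.34  0.62  0.94  1.96 -0.64  0.9   0.29]
[{"linear": [0.0, -0.0004, 0.0068], "dr": [0.1, -0.0, -0.1], "jaw": 0.8}, {"linear": [0.0001, -0.0003, 0.0067], "dr": [-0.0, -0.0, -0.0], "jaw": 0.8}]
```

Call:
drive_tool --commands '[{"linear": [0,-0.0004,0.005],"dr": [0,0,0],"jaw": 0.8},{"linear": [0,-0.0003,0.005],"dr": [0,0,0],"jaw": 0.8},{"linear": [0,0,0],"dr": [0,0,0],"jaw": 0.8},{"linear": [0,0,0],"dr": [0,0,0],"jaw": 0.8}]'

```text
clock: 23.78
tcp_pos: [0.5103, -0.2455, 0.1105]
orientation: [2.815, 1.393, 0.001]
contact_force: [1.1, 0.2, -1.1]
grip_width: 0.0387
```

Run:
```python
from place import *
from bench import viewer
p,R=state(); q,y=tgt((.5124,-.2443),52.3,.1)
rows(p,R,line(p,R,q,y,2),.8)
c=viewer.calibration("wrist"); im=viewer.grab_frame("wrist")[:,:,::-1]; np.savez("w12.npz",p=p,Rt=R,**c)
cv2.imwrite("pics/c12.png",cv2.resize(im[130:200,210:300],None,fx=8,fy=8,interpolation=cv2.INTER_CUBIC))
```

```text
t 23.77 tcp [ 0.5103 -0.2455  0.1105] yang -37.3 tilt 0.05 F [ 1.08  0.19 -1.14] grip 0.0387 q7 [-0.33  0.63  0.92  1.97 -0.66  0.88  0.3 ]
[{"linear": [0.0, 0.0001, 0.0053], "dr": [0.0, -0.0, -0.0], "jaw": 0.8}, {"linear": [0.0, 0.0002, 0.0052], "dr": [0.0, -0.0, -0.1], "jaw": 0.8}]
```

View pics/c12.png

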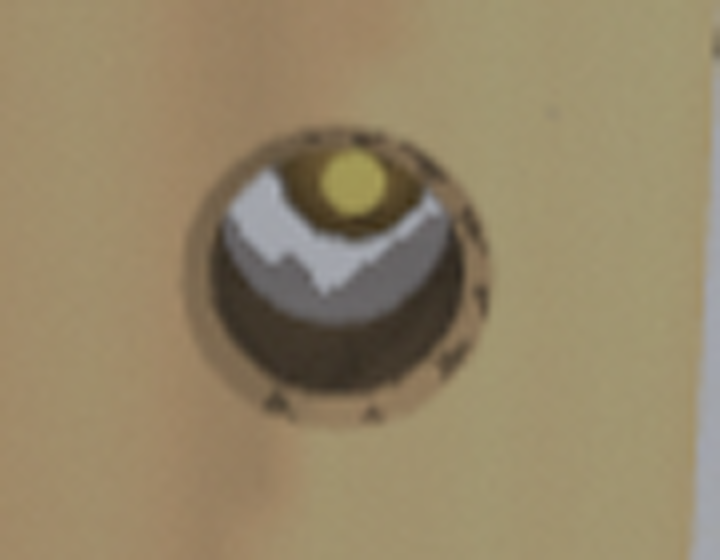

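Run:
```python
from place import *
d=dict(np.load("w12.npz")); p=d['p'];R=d['Rt']
pin=ray(d,210+353/8,130+184/8,.101); hol=ray(d,252.25,164.4,p[2]+.0118)
print('pin',pin,'hole',hol,'diff tool',(R.T@(pin-hol)).round(4))
```

```text
pin [ 0.54316321 -0.20442373  0.101     ] hole [ 0.54187851 -0.20444907  0.12234284] diff tool [0.0008 0.001  0.0213]
```

Call:
drive_tool --commands '[{"linear": [0.0004,0.0006,0.004],"dr": [0,0,0],"jaw": 0.8},{"linear": [0,0.0002,0.003],"dr": [0,0,0],"jaw": 0.8},{"linear": [0,0,0.002],"dr": [0,0,0],"jaw": 0.8},{"linear": [0,0,0],"dr": [0,0,0],"jaw": 0.8}]'

```text
clock: 24.32
tcp_pos: [0.5113, -0.2456, 0.1009]
orientation: [2.815, 1.393, 0.001]
contact_force: [0.1, -0.5, -0.6]
grip_width: 0.0389
```

Run:
```python
from place import *
from bench import viewer
p,R=state(); q,y=tgt((.5124,-.2443),52.3,.0915)
rows(p,R,line(p,R,q,y,3),.8)
im=viewer.grab_frame("wrist")[:,:,::-1]
cv2.imwrite("pics/c13.png",cv2.resize(im[130:200,210:300],None,fx=8,fy=8,interpolation=cv2.INTER_CUBIC))
```

```text
t 24.32 tcp [ 0.5113 -0.2456  0.1009] yang -37.3 tilt 0.05 F [ 0.12 -0.5  -0.63] grip 0.0389 q7 [-0.32  0.64  0.91  1.97 -0.67  0.86  0.31]
[{"linear": [-0.0002, -0.0002, 0.0031], "dr": [0.0, -0.0, -0.0], "jaw": 0.8}, {"linear": [-0.0001, -0.0002, 0.0032], "dr": [0.0, -0.0, -0.1], "jaw": 0.8}, {"linear": [-0.0002, -0.0002, 0.0031], "dr": [0.0, -0.0, 0.0], "jaw": 0.8}]
```

View pics/c13.png

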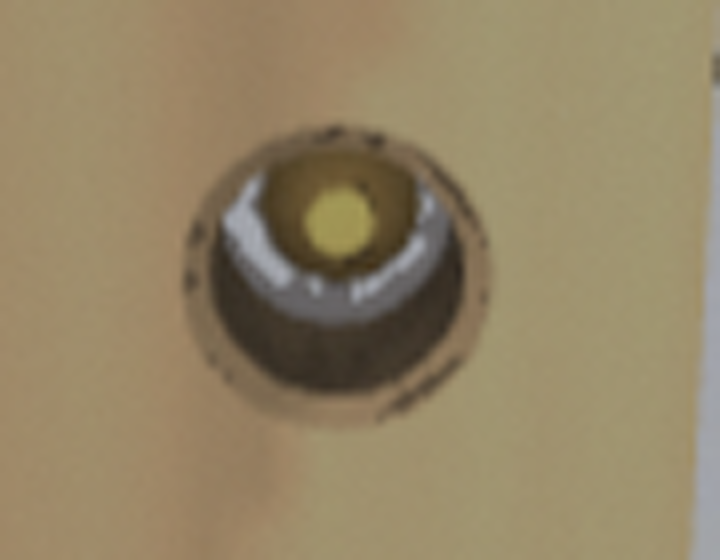

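The pin is centred in the hole, at crop (340,222). The bat's underside is already below the pin tips and the force reads near zero, so I keep lowering.

Call:
drive_tool --commands '[{"linear": [0,0,0.003],"dr": [0,0,0],"jaw": 0.8},{"linear": [0,0,0.003],"dr": [0,0,0],"jaw": 0.8},{"linear": [0,0,0.002],"dr": [0,0,0],"jaw": 0.8},{"linear": [0,0,0],"dr": [0,0,0],"jaw": 0.8}]'

```text
clock: 24.88
tcp_pos: [0.5114, -0.2457, 0.0925]
orientation: [2.815, 1.393, 0.001]
contact_force: [0.2, -0.3, -1.1]
grip_width: 0.0389
```

Run:
```python
from place import *
p,R=state()
```

```text
t 24.88 tcp [ 0.5114 -0.2457  0.0925] yang -37.3 tilt 0.07 F [ 0.25 -0.26 -1.11] grip 0.0389 q7 [-0.31  0.65  0.9   1.98 -0.69  0.85  0.32]
```

Still carrying the bat's weight, about 1.3 mm above the face. I'll lower gently to contact.

Call:
drive_tool --commands '[{"linear": [0,0,0.0015],"dr": [0,0,0],"jaw": 0.8},{"linear": [0,0,0.001],"dr": [0,0,0],"jaw": 0.8},{"linear": [0,0,0],"dr": [0,0,0],"jaw": 0.8}]'

```text
clock: 25.25
tcp_pos: [0.5117, -0.2459, 0.0913]
orientation: [2.815, 1.393, 0.004]
contact_force: [-0.4, -0.2, -0.4]
grip_width: 0.0388
```

Run:
```python
from place import *
p,R=state()
```

```text
t 25.25 tcp [ 0.5117 -0.2459  0.0913] yang -37.3 tilt 0.14 F [-0.43 -0.15 -0.39] grip 0.0388 q7 [-0.31  0.65  0.89  1.98 -0.69  0.84  0.32]
```

Call:
drive_tool --commands '[{"linear": [0,0,0],"dr": [0,0,0],"jaw": 0.5},{"linear": [0,0,0],"dr": [0,0,0],"jaw": 0.35},{"linear": [0,0,0],"dr": [0,0,0],"jaw": 0.25},{"linear": [0,0,0],"dr": [0,0,0],"jaw": 0.25}]'

```text
clock: 25.75
tcp_pos: [0.512, -0.2461, 0.0912]
orientation: [2.815, 1.393, 0.004]
contact_force: [-0.3, 0.3, -0.5]
grip_width: 0.064
```

Run:
```python
from place import *
from bench import viewer
p,R=state()
im=viewer.grab_frame("wrist")[:,:,::-1]; cv2.imwrite("pics/w14.png",im)
```

```text
t 25.75 tcp [ 0.512  -0.2461  0.0912] yang -37.3 tilt 0.16 F [-0.34  0.25 -0.47] grip 0.064 q7 [-0.31  0.65  0.89  1.98 -0.69  0.84  0.32]
```

View pics/w14.png

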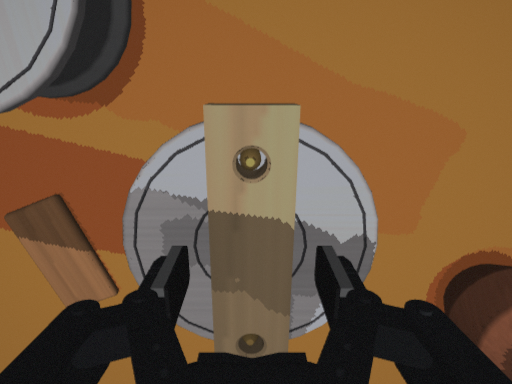

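Both pins stand in their holes at (252,162) and (250,343), and the fingers are clear of the bat. I'll withdraw straight up and move aside to check.

Call:
drive_tool --commands '[{"linear": [0,0,-0.01],"dr": [0,0,0],"jaw": 0.25},{"linear": [0,0,-0.03],"dr": [0,0,0],"jaw": 0.25},{"linear": [0,0,-0.05],"dr": [0,0,0],"jaw": 0.25},{"linear": [0,0,-0.05],"dr": [0,0,0],"jaw": 0.25},{"linear": [0.03,-0.04,-0.02],"dr": [0,0,0],"jaw": 0.25},{"linear": [0.03,-0.04,-0.01],"dr": [0,0,0],"jaw": 0.25},{"linear": [0.03,-0.04,0],"dr": [0,0,0],"jaw": 0.25},{"linear": [0.03,-0.04,0],"dr": [0,0,0],"jaw": 0.25}]'

```text
clock: 26.8
tcp_pos: [0.458, -0.0578, 0.2702]
orientation: [2.822, 1.375, 0.007]
contact_force: [1.0, -0.1, 0.2]
grip_width: 0.064
```

Call:
drive_tool --commands '[{"linear": [0.03,-0.04,0],"dr": [0,0,0],"jaw": 0.25},{"linear": [0.03,-0.03,0],"dr": [0,0,0],"jaw": 0.25},{"linear": [0,0,0],"dr": [0,0,0],"jaw": 0.25},{"linear": [0,0,0],"dr": [0,0,0],"jaw": 0.25}]'

```text
clock: 27.3
tcp_pos: [0.4407, 0.0242, 0.2715]
orientation: [-2.819, -1.381, -0.004]
contact_force: [-0.3, -0.2, -0.2]
grip_width: 0.0645
```

Run:
```python
from place import *
from bench import viewer
p,R=state()
im=viewer.grab_frame("top")[:,:,::-1].copy(); cv2.imwrite("pics/t15.png",im)
im2=viewer.grab_frame("scene")[:,:,::-1].copy(); cv2.imwrite("pics/s15.png",im2)
cv2.imwrite("pics/c15.png",np.vstack([cv2.resize(im[150:230,250:400],(600,320),interpolation=cv2.INTER_CUBIC),cv2.resize(im2[170:240,145:275],(600,280),interpolation=cv2.INTER_CUBIC)]))
```

```text
t 27.3 tcp [0.4407 0.0242 0.2715] yang -37.8 tilt 0.2 F [-0.27 -0.16 -0.19] grip 0.0645 q7 [-1.56 -0.06  1.38  2.09  0.07  1.07 -0.87]
```

View pics/t15.png

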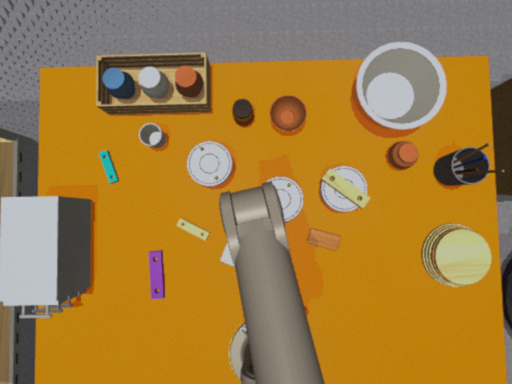

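View pics/c15.png

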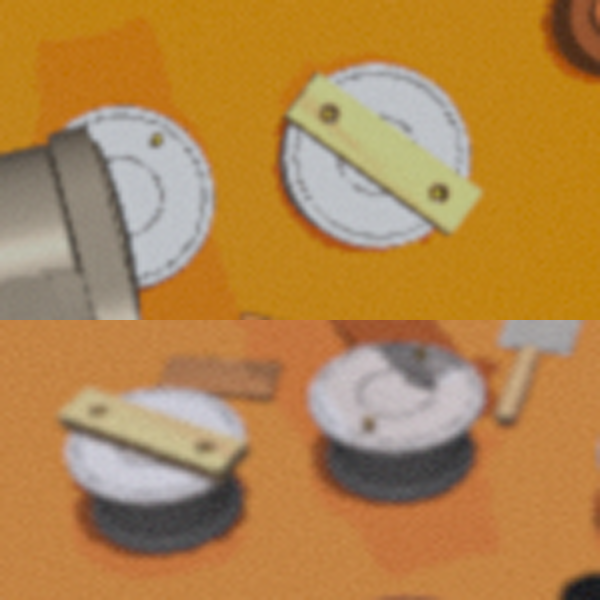

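Run:
```python
from place import *
from meas import *
from bench import viewer
c=viewer.calibration("top")
def bat(im):
    hsv=cv2.cvtColor(im,cv2.COLOR_BGR2HSV)
    m=((hsv[:,:,1]<150)&(hsv[:,:,1]>50)&(hsv[:,:,2]>140)&(hsv[:,:,0]>20)&(hsv[:,:,0]<38)).astype(np.uint8)
    m[:, :310]=0; m[:,385:]=0; m[:160]=0; m[225:]=0
    q=max(cv2.findContours(m,cv2.RETR_EXTERNAL,cv2.CHAIN_APPROX_NONE)[0],key=cv2.contourArea)
    b=cv2.boxPoints(cv2.minAreaRect(q)); w=np.array([ray(c,*x,.103) for x in b]); e=[w[i]-w[i-1] for i in (0,1)]; l=max(e,key=np.linalg.norm)
    print('bat',w.mean(0).round(4),[np.linalg.norm(x).round(4) for x in e],np.degrees(np.arctan2(l[1],l[0])).round(2))
bat(cv2.imread("pics/t15.png"))
for i in range(4): im=viewer.grab_frame("top")[:,:,::-1].copy()
bat(im)
a=cv2.imread("pics/top0.png"); dif=cv2.absdiff(a,im).max(2)
for n,(u,v) in dict(bowl=(288,113),cup=(150,134),jar=(243,111),rib=(324,239),pot=(404,154),spatula=(249,208)).items():
    print(n,dif[v-18:v+18,u-18:u+18].mean().round(1))
p,R=state()
```

```text
bat [ 0.5124 -0.2459  0.103 ] [np.float64(0.1512), np.float64(0.0413)] 52.56
bat [ 0.5127 -0.2461  0.103 ] [np.float64(0.1513), np.float64(0.0413)] 52.86
bowl 4.0
cup 4.8
jar 5.4
rib 6.4
pot 4.5
spatula 87.0
t 27.6 tcp [0.4409 0.0235 0.2714] yang -37.9 tilt 0.09 F [-0.09  0.12  0.23] grip 0.0639 q7 [-1.56 -0.06  1.37  2.09  0.07  1.07 -0.87]
```

Run:
```python
from bench import job
print(job.hand_in())
```

```text
the job is handed in; nothing more can be done
None
```

The bat is seated on wheel A, the free-running wheel, and the job was handed in at about 27.6 s of the 72 s allowed.

**Wheels:** I turned each one by pushing a pin.

| Wheel | Turn | Force at the pin | Finding |
|---|---|---|---|
| C | about 128° clockwise | about 6–9 N steady, stopped dead | binds |
| B | about 125° counter-clockwise | about 6.5–10 N steady, stopped dead | binds |
| A | about 125° clockwise | near 0 N, within sensor noise | free |

These forces are readings at the end of each move call. The highest I saw was about 13 N total, well under 40 N, but I did not record the peaks in between.

**Last checks:**
- **Bat position:** both pins show through its holes, and its centre is about 2 mm from A's axis (limit 6 mm).
- **Bat angle:** the bat lies at about 52.7° against a pin line of about 52.3°.
- **Bat flatness:** at release the underside stood within about 1 mm of the face by the gripper height, and it looked flat in the scene view.
- **Wheel at rest:** two top pictures about 0.25 s apart differed by only 0.3°, which is within the measuring noise.
- **Bystanders:** the bowl, cup, jar, rib and pot match the first picture. The arm hid the spatula from above, so I could only see from the scene camera that it was in its place.

No check failed. While pushing the binding wheels the finger lagged, tilted up to 2.5° and drifted a few millimetres in height, so I corrected it as I went.

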